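# Fit the handle of a dumpling-wrapper press and set its thickness

## Task

Get the dumpling-wrapper press ready: pick up the loose tube handle from the board and slide it, hole side up, fully onto the press's stub until the spring button pops up through the hole, then turn the thickness dial on top of the press click by click to the red mark. Let go of everything, and do not knock or shift the mold, the glass dish, the bowl or the bottle.

Things in the scene. Friction and masses are not known exactly. Their poses are not given: they have to be found in the camera images.
- handle: Loose handle, a straight square steel tube 150 mm long, 32 x 32 mm outside, rear part black, 0.2 kg, lying on the board with its hole up. Origin: centre of its underside, at mid-length; +x runs along the tube to its open mouth, z up. Walls 4 mm, bore 24 x 24 mm, open to 120 mm from the mouth. Centre of mass about 10 mm behind mid-length. A purely visual wire loop sticks out 15 mm at the rear end.
- handle_mouth (a point): Centre of the handle's open end: in the handle's frame 75 mm along +x, 16 mm above the underside.
- handle_hole (a point): Centre of the hole in the handle's top wall, on the outer face; the hole is 22 mm long (19.5 to 41.5 mm from the mouth) and 14 mm wide.
- press: Fixed grey wrapper press, foot 170 x 150 mm, standing on the board, about 144 mm tall with its dial. Origin: centre of its underside; z up; the steel stub points along its -x and lies level.
- stub_root (a point): Centre of the stub where it leaves the black collar, 75 mm from the press's origin along -x and 75 mm above its underside. The collar face (44 x 44 mm) is the end stop for the handle's mouth.
- stub_tip (a point): Tip of the stub, 60 mm from stub_root along the press's -x. The stub is 21 x 21 mm (1.5 mm play all round inside the handle); its last 12 mm taper to a round nose 12 mm across. With the handle fully home, handle_mouth lies at stub_root and the handle's +x along the press's +x.
- lock_button (a joint): Purple spring button in the stub's top face: 0 = fully up (7 mm above the stub), grows as it is pushed down (m, up to 0.0085). Its ramp faces the stub's tip, so the handle's mouth pushes it down by itself (sliding force up to about 10 N; it begins about 38 mm from stub_root). It stays 4 to 7 mm down under the tube, and pops up within 1.5 mm of 0 when the mouth comes within about 2.5 mm of the collar; then the handle cannot be drawn off.
- button_top (a point): Top of the button's steep edge, 24.5 mm from stub_root towards the tip.
- dial (a joint): Thickness dial on top of the press, turning clockwise seen from above about a vertical axis; value in rad, growing clockwise. It clicks into a detent every 0.35 rad (0 to 2.1, seven marks on the white ring); it starts at one of the first three. The red mark is the fifth, at 1.4. Turning takes about 0.1 to 0.15 N m; released within about 0.1 rad of a detent it centres itself.
- dial_grip (a point): On the dial's axis at mid-height of its grip bar, 128 mm above the press's underside. The bar is 62 mm long, 15 mm thick, 30 mm high (15 mm above and below this point), upon a disc 72 mm across. The point's x axis runs along the bar to its white pointer end.
- dial_pointer (a point): Pointer end of the grip bar, top edge, 31 mm from the axis; at joint value 0 it points along the press's -y, at 1.4 nearly along the stub.
- mold: Loose purple dumpling press mold lying open, 166 x 66 mm (long along its x), 15 mm high; 0.12 kg; lies beside the handle. Origin: centre of its underside. Bystander.
- dish: Loose cut-glass dish, 84 mm across the rim, 38 mm high, beside the handle. Origin: centre of its underside. Bystander. Between handle and mold or dish there are at least 30 mm.
- bowl: Loose steel bowl, 124 mm across, 55 mm high, beside the stub. Origin: centre of its underside. Bystander.
- bottle: Loose amber bottle, 54 mm across, 165 mm tall, beside the stub, its axis at least 145 mm from the stub's axis. Origin: centre of its underside. Bystander.
- board: Fixed wooden board 540 x 920 mm, 18 mm thick, under all of these; its top is the surface they stand on (18 mm above the table).
Mind the look-alikes: they are no part of the job. Several things have the shape of the handle; the one meant has the colours described above.

How it is judged:
By the outcome, as a careful person would: the job done as asked, in the order asked, and still so for the second after the job is handed in, with the robot touching nothing.
It also fails if it takes over 61 s, if anything falls off the work surface, if the arm or the gripper's body presses on something with over 40 N, if the wrist force passes 120 N, or if a joint passes its speed limit or range.

## Robot

A 6-joint arm with a two-finger parallel gripper is mounted at the origin on the work surface. World frame = base frame: x ahead of the robot, y to its left, z up, the work surface at z = 0. Lengths are in mm, angles in rad, forces in N, time in s.
With the tool pointing down it reaches from about 350 to 775 mm from the base axis. Payload 7.3 kg.
Tool frame: the origin (TCP) lies between the finger pads; the fingertips stand 22 mm ahead of it and the grasp point (between the pads) lies 3 mm ahead of it (nose_length is the distance from the TCP to the fingertips, in mm); z points along the fingers, y is the direction in which the jaws open and shut (so a half turn about z gives the same grasp; the last joint's range is limited). The gripper opens to 92 mm and grips with 3 to 60 N. Pads are 19 mm wide; open, the fingers measure 130 mm over their backs; the gripper's body (75 mm by 190 mm) begins 47 mm behind the grasp point.
Start: joints at [-1.4, 0.342, 1.524, -0, 1.275, -0.146], TCP at [163.575, -498.888, 216.941] pointing down, gripper open.
Joint ranges: [-2.53, 2.53], [-0.77, 2.02], [0.04, 2.7], [-1, 4.14], [0.28, 2.66], [-3.11, 3.11]. Speed limits (rad/s): [2.57, 2.57, 3.14, 3.14, 3.14, 3.14].

## Interface

Orientations are given as [roll, pitch, yaw] about the fixed x, y, z axes, in that order (R = Rz(yaw) Ry(pitch) Rx(roll)).
In Python, from plant import get_obs, capture, close_job, nose_length gives the robot as it stands.
- The arm moves only by the tool step_arm, never from a script. Its argument "increments" is text: rows parted by semicolons, each of 7 numbers parted by spaces: the turn, a rotation vector about the tool's x, y, z in rad, then the shift along the tool's x, y, z in mm, then the opening, from -1 (shut) to 1 (fully open). A call has 1 to 20 rows; each row is the pose to reach, as a shift and turn from the pose commanded when the call began, along the tool's axes at that moment; what a row does not reach only later rows make up. A row lasts 1/8 s, in which the tool goes at most 62.5 mm and 10.7 degrees, less where a joint would pass 70% of its speed; a pose out of reach is approached as far as the arm can. A call with a gripper value outside its range is refused whole. The fingers move at their own pace and stop on an object; the grip force is fixed at half the most. Time passes only in rows, so rows that repeat a pose let the fingers close. It gives the time, the measured TCP pose, the force and the opening at its end, in the units of the state.
- get_obs(): the state, without advancing time (a new reading comes with each control period).
- capture(name): name is "scene" or "top" or "wrist"; returns a dict with "frame" (384x512x3 uint8, red, green, blue), "K" (3x3 intrinsics, pixels), "distortion" ([k1, k2, p1, p2, k3] as OpenCV has them; the pictures are not rectified), "extrinsics" (4x4, takes a point from world to camera coordinates); the wrist camera has in their place "tool_from_camera" (4x4, takes a point from camera to tool coordinates, whose origin is the TCP and whose axes are the flange's). Camera axes: x right, y down, z forward; pixel columns grow to the right and rows downward; lengths in mm; the calibration is good to about 2 mm. A picture is of the moment at which its call begins: read the wrist's pose just before it. There is no depth.
- close_job(): hands the job in, once; it reports no verdict.
The state is a dict: "time": time; "joint_positions": joint angles; "dq": joint speeds; "tau": joint torques, N m; "tool_pos": TCP position; "tcp_rot": TCP orientation; "contact_force": force on the tool from outside, world axes, zero at the start; "moment": the same for the moment, N m; "grip_width": finger opening in mm.
Only numpy, scipy, OpenCV 4.12 (cv2) and the standard library are available. Lean on these libraries where they do the work, as an engineer would, in place of code of your own. Each camera call takes 0.05 s, during which the arm holds its last target.

## Working session

There is one attempt and no reset: what is moved stays moved. The work goes in short steps, Python scripts to look and compute and a tool call to move; the robot and the scene stay as the last step left them, time stands still between calls to the robot, and variables do not carry over. Pictures are saved under pics/ and viewed, and the job is handed in when it is done.

Besides the shell and the picture viewer there is one more tool, called after "Emit:" in YAML: its name, and indented under it one key for each argument. step_arm: Moves the arm, as the interface text tells. Its arguments: {"type":"object","properties":{"increments":{"type":"string"}},"required":["increments"]}

```bash
ls; mkdir -p pics
cat > h.py <<'E'
import numpy as np, cv2
from scipy.spatial.transform import Rotation as R
from plant import get_obs, capture, close_job, nose_length
def save(n,f): cv2.imwrite('pics/'+n+'.png',cv2.cvtColor(f,cv2.COLOR_RGB2BGR))
def T_tool(o):
    T=np.eye(4); T[:3,:3]=R.from_euler('xyz',o['tcp_rot']).as_matrix(); T[:3,3]=o['tool_pos']; return T
def cam(name):
    o=get_obs(); c=capture(name)
    if name=='wrist': Twc=T_tool(o)@np.array(c['tool_from_camera'])
    else: Twc=np.linalg.inv(np.array(c['extrinsics']))
    return dict(f=c['frame'],K=np.array(c['K']),d=np.array(c['distortion']),T=Twc,o=o)
def rays(c,px):
    u=cv2.undistortPoints(np.array(px,float).reshape(-1,1,2),c['K'],c['d']).reshape(-1,2)
    d=np.c_[u,np.ones(len(u))]@c['T'][:3,:3].T
    return c['T'][:3,3],d
def onz(c,px,z):
    o,d=rays(c,px); return o+d*((z-o[2])/d[:,2])[:,None]
def proj(c,P):
    M=np.linalg.inv(c['T']); r=cv2.Rodrigues(M[:3,:3])[0]
    return cv2.projectPoints(np.array(P,float).reshape(-1,1,3),r,M[:3,3],c['K'],c['d'])[0].reshape(-1,2)
def tri(cs,pxs):
    A=np.zeros((3,3));b=np.zeros(3)
    for c,p in zip(cs,pxs):
        o,d=rays(c,[p]); d=d[0]/np.linalg.norm(d[0]); Q=np.eye(3)-np.outer(d,d); A+=Q;b+=Q@o
    return np.linalg.solve(A,b)
E
python3 - <<'E'
from h import *
print(nose_length if not callable(nose_length) else nose_length()); print(get_obs())
for n in ['scene','top','wrist']:
    c=cam(n); save(n+'0',c['f']); print(n,c['K'].round(1).tolist(),c['d'],c['T'].round(2).tolist())
E
```

```text
pics
22.0
{'time': 0.0, 'joint_positions': array([-1.39999212e+00,  3.42724671e-01,  1.52504272e+00,  3.77456105e-05,
        1.27538142e+00, -1.46001303e-01]), 'dq': array([-0.00177477, -0.00028114,  0.00038786,  0.00017083,  0.00108229,
        0.0014959 ]), 'tau': array([-5.58552238e-04, -4.31242812e+01, -2.44221586e+01,  7.18661374e-02,
        5.59503108e-02, -1.02998317e-04]), 'tool_pos': array([ 163.51305533, -498.43730622,  216.23499128]), 'tcp_rot': array([-3.14005831e+00, -2.62103748e-04,  3.16794295e-01]), 'contact_force': array([0.85300008, 0.88193547, 0.70081814]), 'moment': array([-0.00871542, -0.0310959 ,  0.00747508]), 'grip_width': 91.81960965577578}
scene [[365.1, 0.0, 253.5], [0.0, 365.1, 187.5], [0.0, 0.0, 1.0]] [-0.04427931  0.          0.          0.          0.        ] [[-0.23, 0.53, -0.82, 1310.2], [0.97, 0.14, -0.18, 52.89], [0.02, -0.84, -0.54, 687.13], [0.0, 0.0, 0.0, 1.0]]
top [[384.5, 0.0, 251.0], [0.0, 384.5, 185.3], [0.0, 0.0, 1.0]] [-0.10829249  0.          0.          0.          0.        ] [[-0.01, -0.98, 0.19, 236.03], [-1.0, 0.02, 0.01, -159.79], [-0.01, -0.19, -0.98, 1450.94], [0.0, 0.0, 0.0, 1.0]]
wrist [[278.7, 0.0, 258.8], [0.0, 278.7, 195.6], [0.0, 0.0, 1.0]] [-0.02671709  0.          0.          0.          0.        ] [[0.31, -0.92, -0.25, 228.31], [-0.95, -0.3, -0.08, -477.76], [-0.0, 0.26, -0.97, 383.59], [0.0, 0.0, 0.0, 1.0]]
```

View pics/scene0.png

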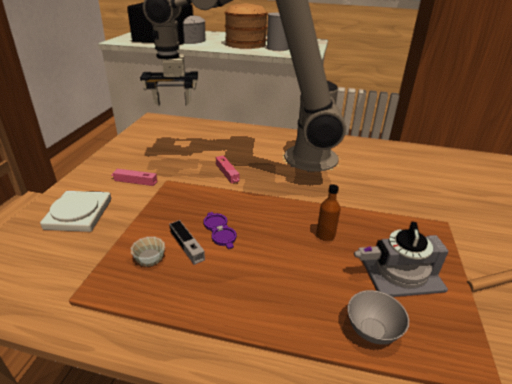

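View pics/top0.png

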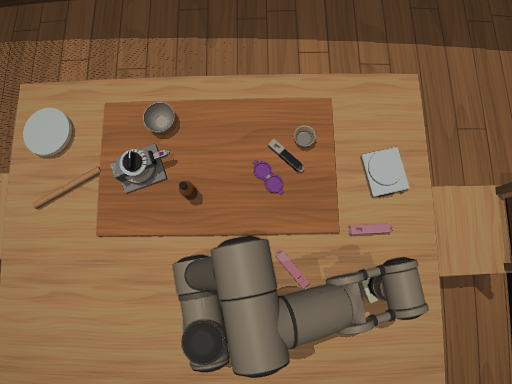

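View pics/wrist0.png

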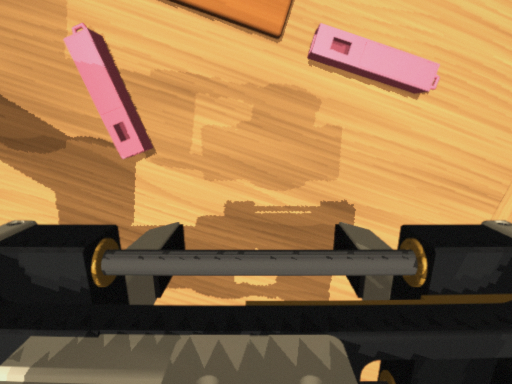

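The top view shows three tube-shaped things: pink at (371,230), pink at (292,268), and a steel/black one at (286,155). The steel/black one fits the description, so I'll confirm it in an enlarged crop.

Run:
```python
from h import *
t=cam('top')['f'];s=cam('scene')['f']
a=cv2.resize(t[120:210,240:330],None,fx=6,fy=6,interpolation=cv2.INTER_CUBIC)
save('cropA',a)
save('cropB',cv2.resize(t[90:215,95:215],None,fx=4.8,fy=4.8,interpolation=cv2.INTER_CUBIC)[:600])
save('cropC',cv2.resize(s[205:305,345:455],None,fx=6,fy=6,interpolation=cv2.INTER_CUBIC))
save('cropD',cv2.resize(s[205:275,130:245],None,fx=6,fy=6,interpolation=cv2.INTER_CUBIC))
```

```text
(no output)
```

View pics/cropA.png

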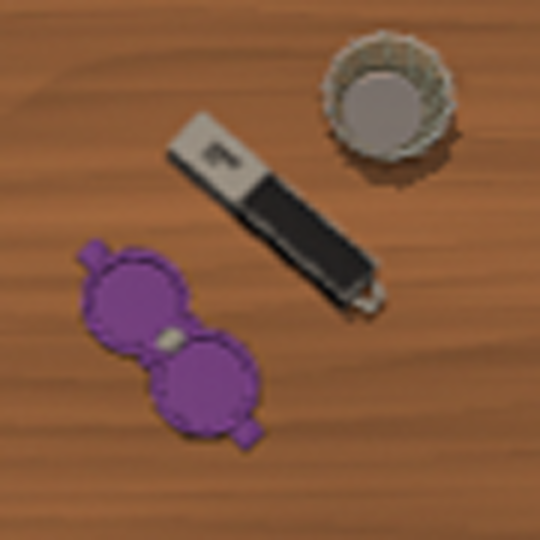

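View pics/cropB.png

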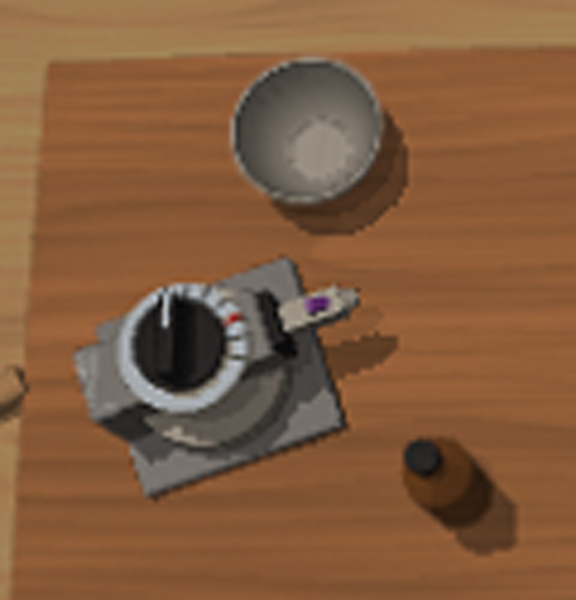

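View pics/cropC.png

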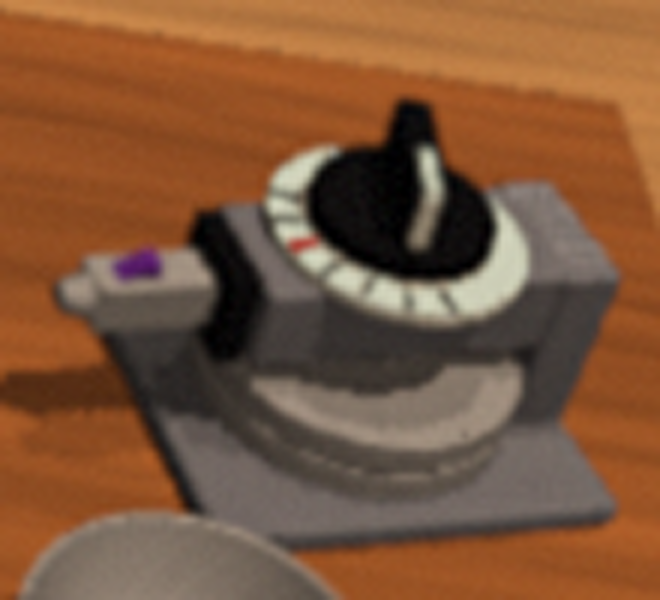

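View pics/cropD.png

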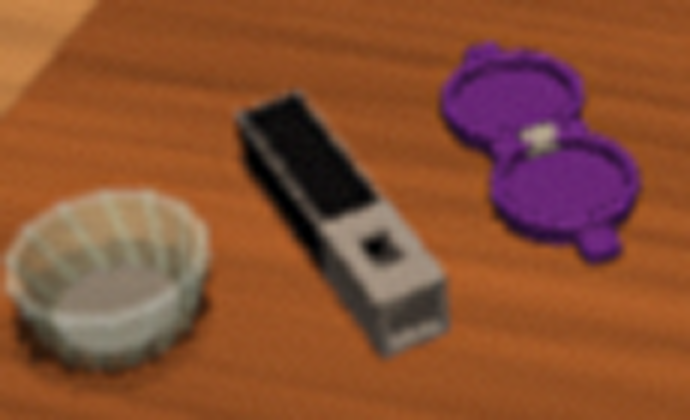

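The crops confirm it: the steel tube with a black rear and hole up is at top-view (286,155), with its mouth towards the press. The purple button is up, and the dial pointer is at (165,295) in the crop. Next I'll measure.

Run:
```python
from h import *
t=cam('top');s=cam('scene')
def un(p,s,o): return (np.array(p,float)+.5)/s-.5+np.array(o)
ft=un([(200,110),(168,152),(345,305),(378,262)],6,(240,120))
fs=un([(445,278),(372,302),(240,110),(297,95)],6,(130,205))
for n,c,p in(('top',t,ft),('scene',s,fs)):
    P=onz(c,p,50); print(n,P.round(0).tolist(),[np.linalg.norm(P[i]-P[(i+1)%4]).round(0) for i in range(4)])
    m=(P[0]+P[1])/2;r=(P[2]+P[3])/2; print(m,r,(m+r)/2,np.degrees(np.arctan2(*(m-r)[1::-1])))
# press: z values, board 18
B=lambda p:un([p],4.8,(95,90))[0]; C=lambda p:un([p],6,(345,205))[0]
print('nose tip z~93',onz(t,[B((357,299))],93),onz(s,[C((60,293))],93),tri([t,s],[B((357,299)),C((60,293))]))
print('button', onz(t,[B((318,304))],110),onz(s,[C((140,262))],110))
print('foot top corners?',[onz(t,[B(p)],24).round(0).tolist() for p in((290,257),(345,428),(150,497))])
print('foot sc',[onz(s,[C(p)],24).round(0).tolist() for p in((215,540),(615,515))])
print('dial disc',onz(t,[B((182,345))],133))
print('bar pointer', onz(t,[B((166,292))],161),onz(s,[C((428,150))],161), 'other end', onz(t,[B((185,392))],161),onz(s,[C((410,103))],161))
print('bowl',onz(t,[B((307,131))],73),'bottle cap',onz(t,[B((423,455))],183))
print('dish',onz(t,un([(388,98)],6,(240,120)),56),'mold',onz(t,un([(170,340)],6,(240,120)),33))
```

```text
top [[691.0, -229.0, 50.0], [664.0, -208.0, 50.0], [563.0, -316.0, 50.0], [590.0, -338.0, 50.0]] [np.float64(35.0), np.float64(148.0), np.float64(35.0), np.float64(149.0)]
[ 677.57694486 -218.93330955   50.        ] [ 576.33012108 -327.3683498    50.        ] [ 626.95353297 -273.15082968   50.        ] 46.96341844568186
scene [[670.0, -210.0, 50.0], [691.0, -234.0, 50.0], [588.0, -339.0, 50.0], [570.0, -318.0, 50.0]] [np.float64(32.0), np.float64(147.0), np.float64(27.0), np.float64(147.0)]
[ 680.58164516 -221.9692548    50.        ] [ 578.94873908 -328.47374815   50.        ] [ 629.76519212 -275.22150147   50.        ] 46.340799096331196
nose tip z~93 [[631.40237877 157.29526506  93.        ]] [[632.66389648 155.22188415  93.        ]] [631.58085086 156.39128246  92.31205824]
button [[623.18936763 183.27733769 110.        ]] [[626.30564066 183.07467279 110.        ]]
foot top corners? [[[688.0, 230.0, 24.0]], [[545.0, 180.0, 24.0]], [[492.0, 337.0, 24.0]]]
foot sc [[[682.0, 227.0, 24.0]], [[631.0, 386.0, 24.0]]]
dial disc [[587.15240491 279.86900619 133.        ]]
bar pointer [[620.35769199 284.69563806 161.        ]] [[593.93615944 282.76280544 161.        ]] other end [[544.28456385 266.55703165 161.        ]] [[564.78961412 279.73409855 161.        ]]
bowl [[777.73941156 207.08975027  73.        ]] bottle cap [[490.0749327  85.9012225 183.       ]]
dish [[ 695.36693845 -348.37294586   56.        ]] mold [[ 545.93376684 -207.46321558   33.        ]]
```

```bash
cat >> h.py <<'E'
def delta(x,y,z,yaw,cur=None):
    """tool-axes shift and turn from the current measured pose to tool-down target"""
    o=get_obs(); T=T_tool(o); Rt=R.from_euler('xyz',[np.pi,0,yaw]).as_matrix()
    rv=R.from_matrix(T[:3,:3].T@Rt).as_rotvec(); sh=T[:3,:3].T@(np.array([x,y,z])-T[:3,3])
    print('turn',rv.round(4),'shift',sh.round(1))
E
python3 -c "
from h import *
delta(580,-325,220,.813)"
```

```text
turn [-2.000e-04 -1.000e-04 -4.962e-01] shift [449.9 -35.4  -3.2]
```

Emit:
step_arm:
  increments: "0 0 -0.496 450 -35 -3 1;0 0 -0.496 450 -35 -3 1;0 0 -0.496 450 -35 -3 1;0 0 -0.496 450 -35 -3 1;0 0 -0.496 450 -35 -3 1;0 0 -0.496 450 -35 -3 0.1;0 0 -0.496 450 -35 -3 0.1;0 0 -0.496 450 -35 -3 0.1;0 0 -0.496 450 -35 -3 0.1;0 0 -0.496 450 -35 -3 0.1"

```text
time: 1.6
tool_pos: [578.9, -326.4, 220.0]
tcp_rot: [-3.141, 0.001, 0.811]
contact_force: [-0.3, 0.7, 0.7]
grip_width: 51.5
```

Run:
```python
from h import *
c=cam('wrist'); save('w1',c['f']); o=c['o']; print(o['tool_pos'],o['tcp_rot'],o['grip_width'],np.abs(o['dq']).max())
t=cam('top');s=cam('scene')
import pickle; pickle.dump((c,t,s),open('v1.pkl','wb'))
save('w1b',cv2.resize(c['f'],(768,576)))
```

```text
[ 578.94097977 -326.41809116  220.01339682] [-3.14124485e+00  6.51522232e-04  8.11341223e-01] 51.475661843814564 0.008895768334300521
```

View pics/w1b.png

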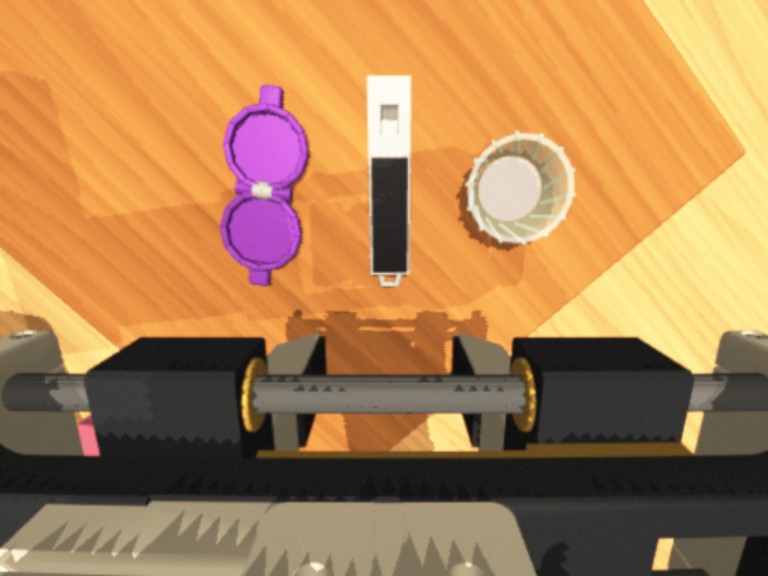

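The wrist view shows the handle (mouth edge row 76, rear row 274, axis column about 390 at 1.5x). It lies clear between the mold and the dish.

Run:
```python
from h import *
import pickle; c,t,s=pickle.load(open('v1.pkl','rb'))
p=(np.array([(367,76),(411,76),(409.5,274),(370,274)])+.5)/1.5-.5
P=onz(c,p,50); print(P.round(1).tolist(),[np.linalg.norm(P[i]-P[(i+1)%4]).round(1) for i in range(4)])
m=P[:2].mean(0); r=P[2:].mean(0); a=np.arctan2(*(m-r)[1::-1]); print(m,r,(m+r)/2,a)
h=onz(c,[(390/1.5,119/1.5)],50);print('hole',h,np.linalg.norm(h-m))
g=(m+r)/2-8*np.array([np.cos(a),np.sin(a),0]); print('grasp',g); delta(g[0],g[1],43,a)
```

```text
[[665.8, -211.3, 50.0], [689.3, -233.6, 50.0], [587.0, -342.6, 50.0], [563.4, -320.1, 50.0]] [np.float64(32.4), np.float64(149.5), np.float64(32.6), np.float64(149.4)]
[ 677.56797717 -222.48126568   50.        ] [ 575.18156996 -331.34937754   50.        ] [ 626.37477357 -276.91532161   50.        ] 0.8160705102261863
hole [[ 657.60713346 -244.89935364   50.        ]] 30.016761142069694
grasp [ 620.89406186 -282.7429969    50.        ]
turn [ 0.0004  0.0002 -0.0052] shift [ 60.5   0.  177.4]
```

Emit:
step_arm:
  increments: "0 0 -0.005 60 0 60 0.1;0 0 -0.005 60 0 110 0.1;0 0 -0.005 60 0 150 0.1;0 0 -0.005 60 0 170 0.1;0 0 -0.005 60 0 177 0.1;0 0 -0.005 60 0 177 0.1;0 0 -0.005 60 0 177 -1;0 0 -0.005 60 0 177 -1;0 0 -0.005 60 0 177 -1;0 0 -0.005 60 0 177 -1;0 0 -0.005 60 0 177 -1;0 0 -0.005 60 0 177 -1"

```text
time: 3.25
tool_pos: [621.5, -281.9, 42.9]
tcp_rot: [-3.142, 0.0, 0.818]
contact_force: [-0.1, 0.2, 0.8]
grip_width: 0.4
```

Run:
```python
from h import *
print(get_obs()['grip_width'],get_obs()['contact_force'])
for n in('wrist','scene','top'):
    c=cam(n)
    f=c['f']
    if n=='wrist': f=cv2.resize(f,(768,576))
    if n=='scene': f=cv2.resize(f[130:300,90:290],None,fx=3.5,fy=3.5,interpolation=cv2.INTER_CUBIC)
    if n=='top': f=cv2.resize(f[110:230,220:340],None,fx=5,fy=5,interpolation=cv2.INTER_CUBIC)
    save('g_'+n,f)
```

```text
0.41970187958485616 [-0.05907722  0.21500368  0.78079261]
```

View pics/g_wrist.png

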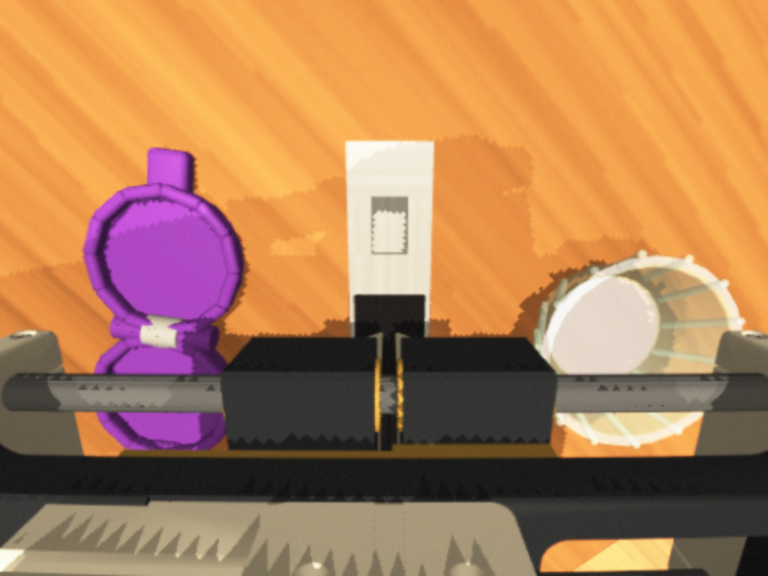

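View pics/g_scene.png

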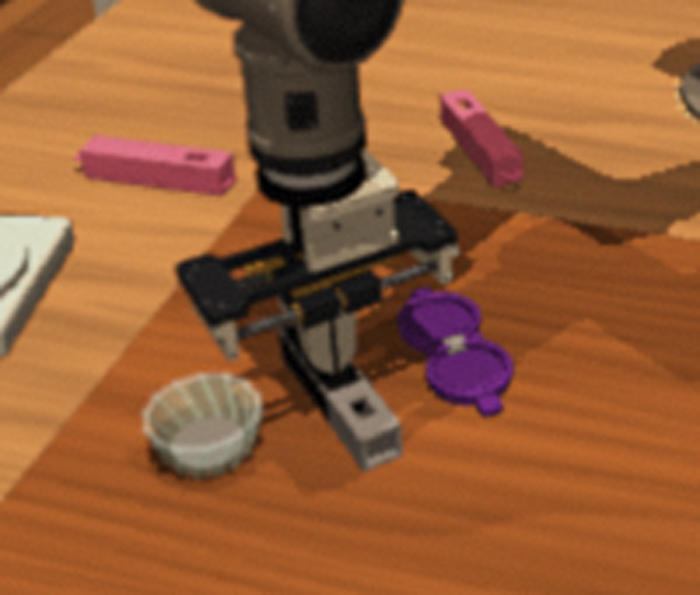

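Run:
```python
from h import *
c=cam('scene'); T=T_tool(c['o'])
P=[(T@[0,0,z,1])[:3] for z in(-40,-20,0,22)]
q=proj(c,P); print((q-[90,130]+.5)*3.5-.5)
f=cv2.resize(c['f'][200:275,150:230],None,fx=7.5,fy=7.5,interpolation=cv2.INTER_CUBIC)
for x,y in (q-[150,200]+.5)*7.5-.5: cv2.circle(f,(int(x),int(y)),3,(0,255,0),-1)
save('g2',f)
w=cam('wrist'); print((proj(w,P)+.5)*1.5-.5)
```

```text
[[327.44475592 331.74729   ]
 [329.64559177 352.450398  ]
 [331.80223558 372.68172849]
 [334.12488782 394.40870703]]
[[389.84129868 390.47882034]
 [389.64869973 365.23620417]
 [389.49728161 345.40225706]
 [389.36422913 327.98220255]]
```

View pics/g2.png

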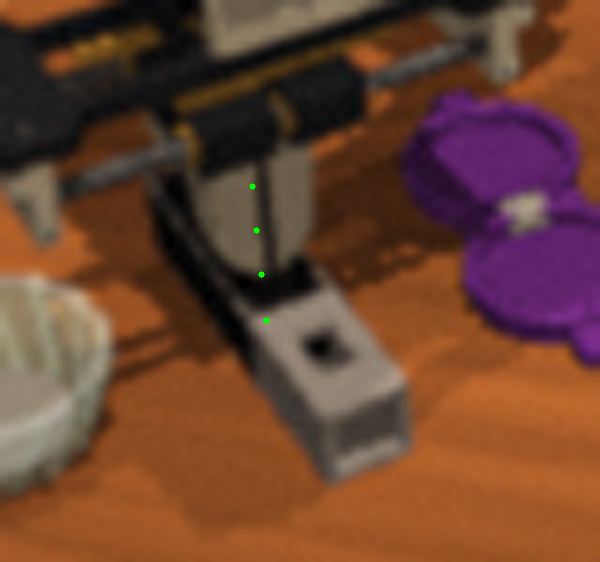

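Run:
```python
from h import *
w=cam('wrist');s=cam('scene')
p=(np.array([(345.5,141),(434,141)])+.5)/1.5-.5
for z in(18,34,50,60): 
    P=onz(w,p,z); print(z,P.round(1).tolist(),np.linalg.norm(P[0]-P[1]))
h=onz(w,[(389/1.5,225/1.5)],50);print('hole',h)
q=(np.array([(405,385),(327,415)])+.5)/7.5-.5+[150,200]
print(onz(s,q,50)); print(tri([w,s],[p[0],q[0]]),tri([w,s],[p[1],q[1]]))
f=w['f']; save('g3',cv2.resize(f[190:310,200:320],None,fx=5,fy=5,interpolation=cv2.INTER_CUBIC))
t=cam('top')['f']; save('g4',cv2.resize(t[110:210,230:340],None,fx=6,fy=6,interpolation=cv2.INTER_CUBIC))
```

```text
18 [[665.7, -206.7, 18.0], [693.8, -233.1, 18.0]] 38.493336841951624
34 [[665.9, -208.8, 34.0], [691.6, -232.9, 34.0]] 35.28833300717178
50 [[666.1, -210.9, 50.0], [689.5, -232.8, 50.0]] 32.08332917239201
60 [[666.2, -212.2, 60.0], [688.1, -232.8, 60.0]] 30.080201775654576
hole [[ 656.87198017 -243.9313568    50.        ]]
[[ 669.97962231 -210.26416049   50.        ]
 [ 690.18990576 -230.36521544   50.        ]]
[ 666.3282703  -211.06827895   46.75302778] [ 689.26176672 -231.90496778   48.71958624]
```

View pics/g3.png

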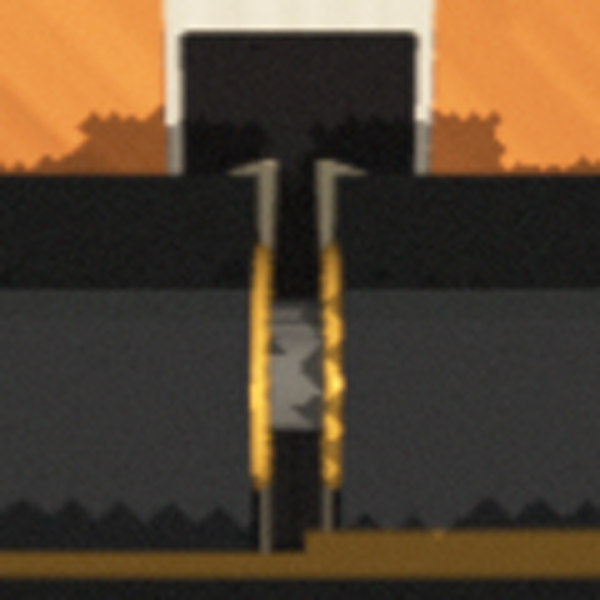

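View pics/g4.png

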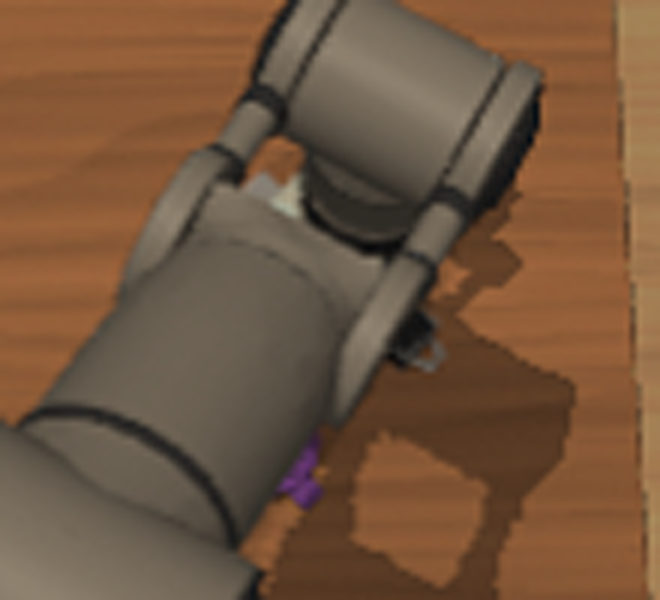

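Run:
```python
from h import *
w=cam('wrist');s=cam('scene');T=T_tool(w['o'])
for x in(-9.5,0,9.5):
  for z in(-20,-10,0,10,22):
    P=[(T@[x,0,z,1])[:3]]
    print(x,z,'wrist crop',((proj(w,P)[0]-[200,190]+.5)*5-.5).round(0),'scene g2',((proj(s,P)[0]-[150,200]+.5)*7.5-.5).round(0))
```

```text
-9.5 -20 wrist crop [300. 344.] scene g2 [246. 216.]
-9.5 -10 wrist crop [300. 305.] scene g2 [248. 238.]
-9.5 0 wrist crop [299. 271.] scene g2 [250. 259.]
-9.5 10 wrist crop [299. 240.] scene g2 [253. 281.]
-9.5 22 wrist crop [299. 206.] scene g2 [255. 306.]
0 -20 wrist crop [300. 269.] scene g2 [257. 231.]
0 -10 wrist crop [300. 234.] scene g2 [259. 253.]
0 0 wrist crop [299. 203.] scene g2 [262. 274.]
0 10 wrist crop [299. 175.] scene g2 [264. 295.]
0 22 wrist crop [299. 145.] scene g2 [267. 321.]
9.5 -20 wrist crop [300. 192.] scene g2 [268. 246.]
9.5 -10 wrist crop [300. 161.] scene g2 [271. 267.]
9.5 0 wrist crop [300. 133.] scene g2 [273. 289.]
9.5 10 wrist crop [299. 108.] scene g2 [275. 310.]
9.5 22 wrist crop [299.  82.] scene g2 [278. 336.]
```

Run:
```python
from h import *
import pickle; c,t,s=pickle.load(open('v1.pkl','rb'))
s0=cv2.cvtColor(cv2.imread('pics/scene0.png'),cv2.COLOR_BGR2RGB)
for nm,f,pos,rot,hw in(('a',s0,[163.5,-498.4,216.2],[np.pi,0,.3168],46),('b',s['f'],s['o']['tool_pos'],s['o']['tcp_rot'],25.7)):
    T=T_tool(dict(tool_pos=pos,tcp_rot=rot))
    q=proj(s,[(T@[0,y,z,1])[:3] for y in(-hw,hw) for z in(-20,0,22)])
    lo=(q.mean(0)-[40,40]).astype(int)
    g=cv2.resize(f[lo[1]:lo[1]+75,lo[0]:lo[0]+80],None,fx=7.5,fy=7.5,interpolation=cv2.INTER_CUBIC)
    for x,y in (q-lo+.5)*7.5-.5: cv2.circle(g,(int(x),int(y)),3,(0,255,0),-1)
    save('tip_'+nm,g)
f=c['f'];T=T_tool(c['o']);lo=np.array([180,170])
g=cv2.resize(f[170:310,180:340],None,fx=4.5,fy=4.5,interpolation=cv2.INTER_CUBIC)
for y in(-25.7,25.7):
  for x in(-9.5,9.5):
    for z in(-20,0,22):
      q=(proj(c,[(T@[x,y,z,1])[:3]])[0]-lo+.5)*4.5-.5; cv2.circle(g,(int(q[0]),int(q[1])),3,(0,255,0) if z==0 else (255,0,0) if z>0 else (0,0,255),-1)
save('tip_w',g)
```

```text
(no output)
```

View pics/tip_a.png

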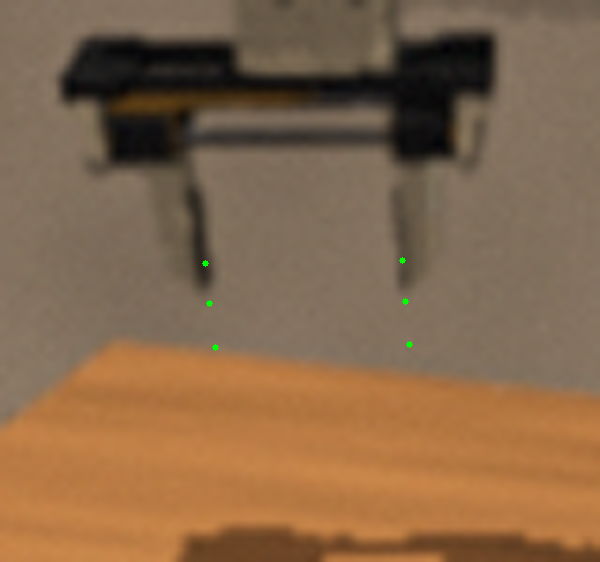

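View pics/tip_b.png

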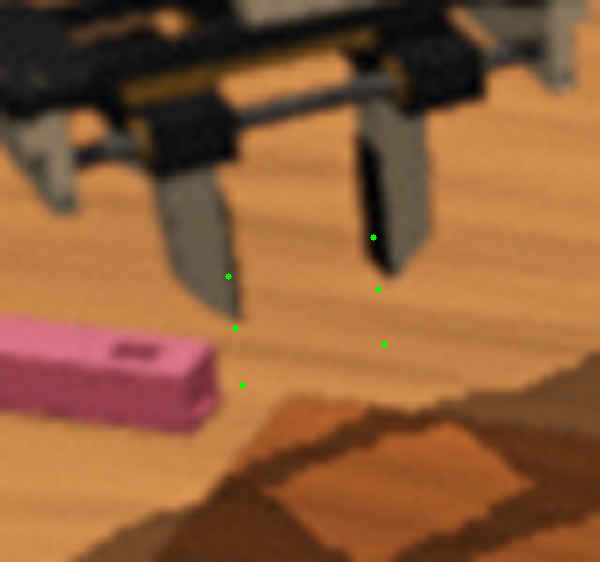

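View pics/tip_w.png

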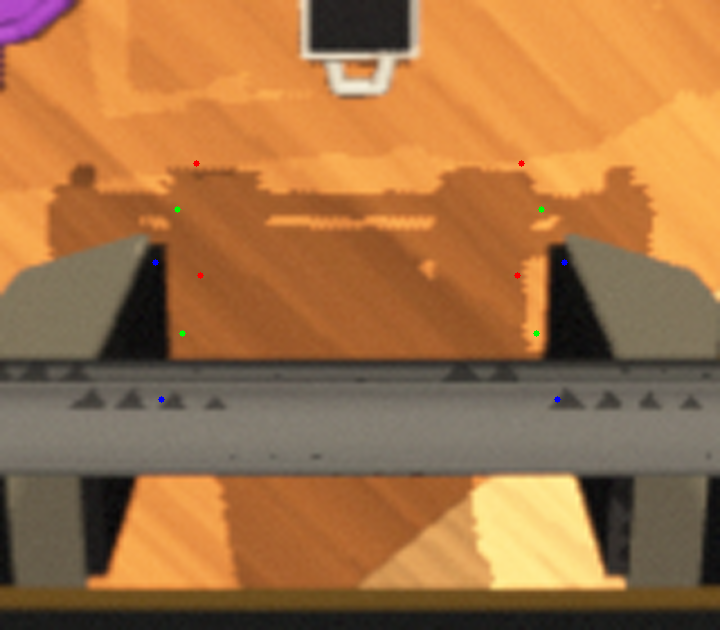

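Closing on the handle gave width 0.4. The pictures explain it: in both scene and wrist views the fingertips project to tool z ≈ -7 mm, not the stated +22 mm. The rail block also appears about 29 mm further back. So the reported TCP is about 29 mm ahead of where the interface text puts it. The handle hasn't moved, so I'll reopen and go deeper, watching the force.

Emit:
step_arm:
  increments: "0 0 0 0 0 -15 -1;0 0 0 0 0 -15 0.1;0 0 0 0 0 -15 0.1;0 0 0 0 0 -15 0.1;0 0 0 0 0 5 0.1;0 0 0 0 0 15 0.1;0 0 0 0 0 21 0.1;0 0 0 0 0 25 0.1;0 0 0 0 0 25 0.1"

```text
time: 4.88
tool_pos: [621.5, -281.9, 17.9]
tcp_rot: [3.142, 0.0, 0.818]
contact_force: [0.9, 0.3, 0.9]
grip_width: 50.4
```

Run:
```python
from h import *
c=cam('scene');print(c['o']['contact_force'])
save('d1',cv2.resize(c['f'][200:275,150:230],None,fx=7.5,fy=7.5,interpolation=cv2.INTER_CUBIC))
```

```text
[0.93066376 0.32204723 0.86201816]
```

View pics/d1.png

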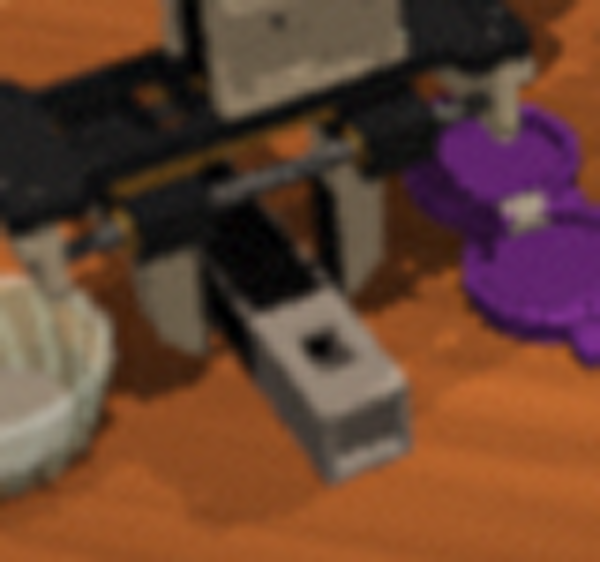

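Fingers straddle the tube, so I'll close.

Emit:
step_arm:
  increments: "0 0 0 0 0 0 -1;0 0 0 0 0 0 -1;0 0 0 0 0 0 -1;0 0 0 0 0 0 -1;0 0 0 0 0 0 -1"

```text
time: 5.55
tool_pos: [621.7, -282.0, 18.2]
tcp_rot: [3.141, -0.0, 0.818]
contact_force: [-0.6, 0.1, 2.3]
grip_width: 32.0
```

```bash
python3 -c "
from h import *
delta(674,30,112,1.897)"
```

```text
turn [ 5.0000e-04  2.0000e-04 -1.0792e+00] shift [ 263.4 -175.1  -93.8]
```

Emit:
step_arm:
  increments: "0 0 0 0 0 -20 -1;0 0 0 0 0 -60 -1;0 0 0 0 0 -94 -1;0 0 -0.18 44 -29 -94 -1;0 0 -0.36 88 -58 -94 -1;0 0 -0.54 132 -88 -94 -1;0 0 -0.72 176 -117 -94 -1;0 0 -0.9 220 -146 -94 -1;0 0 -1.079 263 -175 -94 -1;0 0 -1.079 263 -175 -94 -1;0 0 -1.079 263 -175 -94 -1;0 0 -1.079 263 -175 -94 -1"

```text
time: 7.05
tool_pos: [673.7, 28.2, 112.3]
tcp_rot: [3.142, 0.0, 1.895]
contact_force: [0.4, -0.4, -1.1]
grip_width: 31.5
```

Run:
```python
from h import *
import pickle
w=cam('wrist');s=cam('scene');t=cam('top'); o=w['o']; print(o['tool_pos'],o['tcp_rot'],o['grip_width'],np.abs(o['dq']).max())
pickle.dump((w,t,s),open('v2.pkl','wb'))
save('w2',cv2.resize(w['f'],(768,576)))
save('s2',cv2.resize(s['f'][190:310,300:460],None,fx=4.8,fy=4.8,interpolation=cv2.INTER_CUBIC))
```

```text
[673.65630593  28.24473631 112.26267406] [3.14156982e+00 3.80540070e-04 1.89451278e+00] 31.52581976193868 0.0052898553827349665
```

View pics/w2.png

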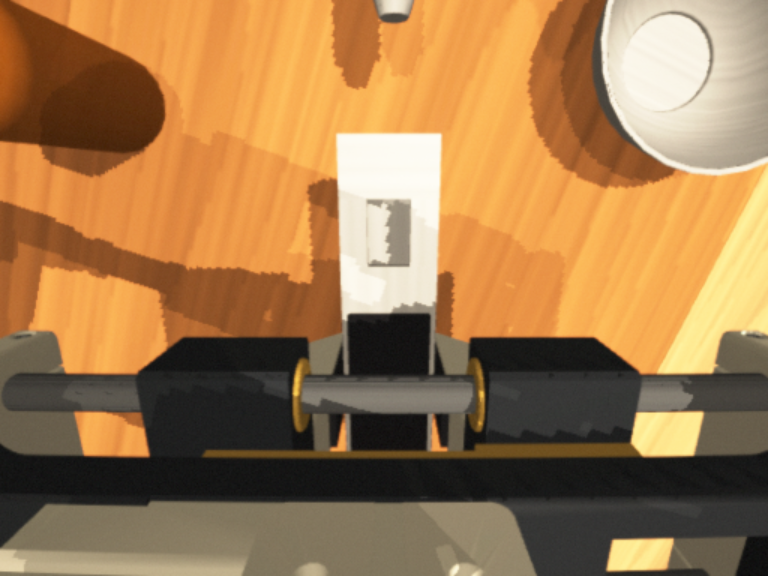

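View pics/s2.png

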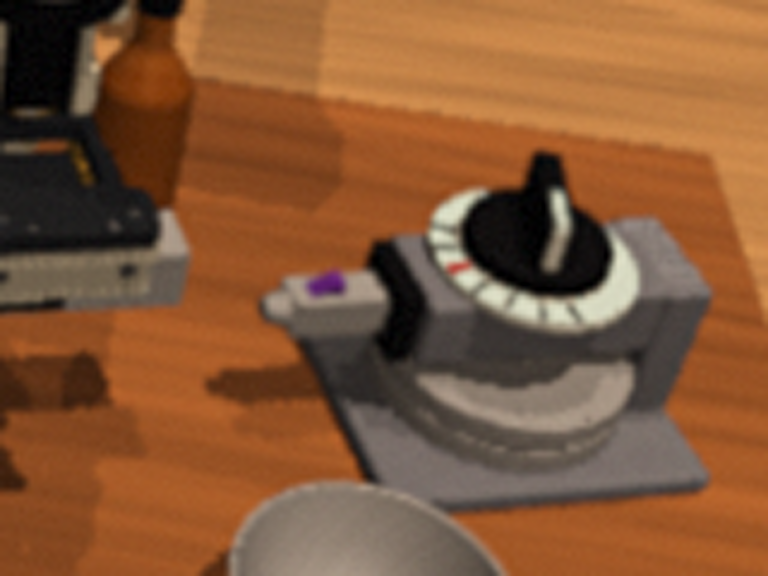

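The wrist view shows the stub tip at (393,18), and the handle is level with its hole up. I'll raise and move forward for a clear view of the stub and collar.

Emit:
step_arm:
  increments: "0 0 0 10 0 -60 -1;0 0 0 25 0 -118 -1;0 0 0 25 0 -118 -1;0 0 0 25 0 -118 -1;0 0 0 25 0 -118 -1"

```text
time: 7.82
tool_pos: [664.9, 52.8, 227.6]
tcp_rot: [-3.138, -0.001, 1.896]
contact_force: [0.4, 0.9, -0.7]
grip_width: 31.9
```

Run:
```python
from h import *
import pickle
w=cam('wrist'); o=w['o']; print(o['tool_pos'],o['tcp_rot'],o['grip_width'],np.abs(o['dq']).max())
pickle.dump(w,open('v3.pkl','wb'))
save('w3',cv2.resize(w['f'],(768,576)))
save('w3c',cv2.resize(w['f'][0:110,180:340],None,fx=5,fy=5,interpolation=cv2.INTER_CUBIC))
```

```text
[664.86486815  52.77542453 227.60351204] [-3.13776728e+00 -1.23561889e-03  1.89595311e+00] 31.87868784134945 0.005680345978895754
```

View pics/w3.png

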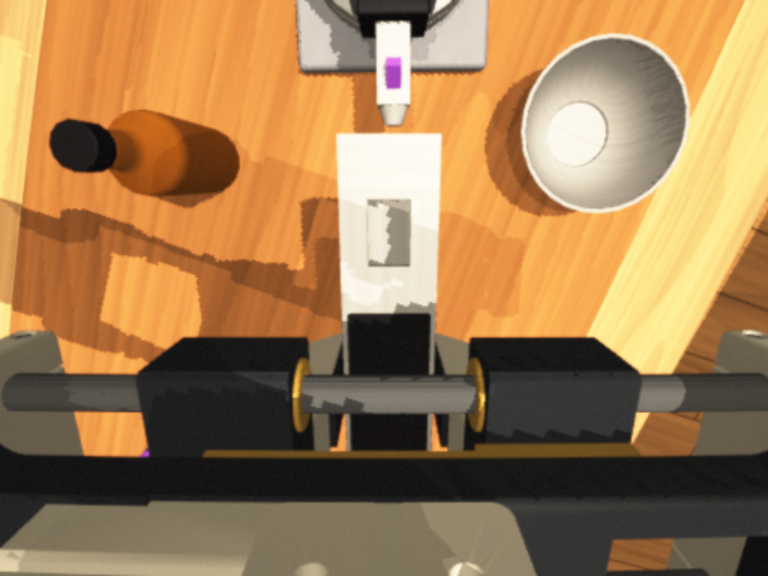

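View pics/w3c.png

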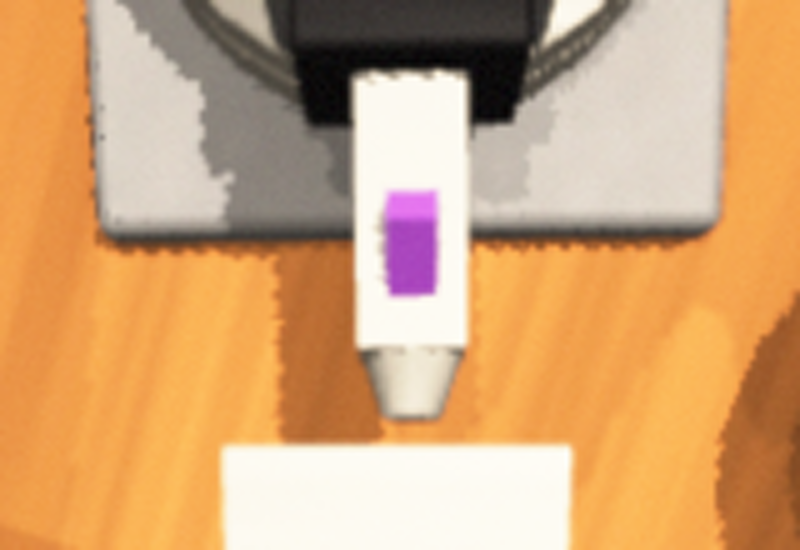

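```bash
cat > m.py <<'E'
from h import *
import pickle; w=pickle.load(open('v3.pkl','rb'))
def un(p,s,o=(0,0)): return (np.array(p,float)+.5)/s-.5+np.array(o)
C=lambda p:un(p,5,(180,0))
P=onz(w,C([(353,76),(468,76),(467,348),(358,348)]),103.5); print('stub',P.round(1).tolist(),[np.linalg.norm(P[i]-P[(i+1)%4]).round(1) for i in range(4)])
r=P[:2].mean(0);t=P[2:].mean(0);d=r-t;print('root',r,'shoulder',t,'yaw',np.arctan2(d[1],d[0]))
tip=onz(w,C([(411,417)]),93-6); print('tip low edge z87',tip, onz(w,C([(411,417)]),93))
F=onz(w,C([(100,232),(720,226)]),24);e=F[0]-F[1];print('foot',F.round(1).tolist(),np.linalg.norm(e),np.arctan2(e[1],e[0])-np.pi/2, F.mean(0))
b=onz(w,C([(412,192)]),110.5);print('btn edge',b)
T=T_tool(w['o'])
zt=w['o']['tool_pos'][2]+15.8+16
H=onz(w,np.r_[C([(222,446),(572,446)]),un([(437,300),(342.5,300)],1.5)],zt)
Ht=(np.linalg.inv(T)@np.c_[H,np.ones(4)].T).T[:,:3]; print('handle in tool',Ht.round(1).tolist())
E
python3 m.py
python3 - <<'E'
from h import *
import pickle; w=pickle.load(open('v3.pkl','rb'))
save('w3h',cv2.resize(w['f'][80:230,210:310],None,fx=4,fy=4,interpolation=cv2.INTER_CUBIC))
E
```

```text
stub [[602.3, 206.2, 103.5], [622.6, 213.0, 103.5], [638.1, 168.2, 103.5], [618.1, 161.5, 103.5]] [np.float64(21.4), np.float64(47.4), np.float64(21.1), np.float64(47.4)]
root [612.49080525 209.56877454 103.5       ] shoulder [628.11573114 164.82687127 103.5       ] yaw 1.9067792558555778
tip low edge z87 [[631.3446208  154.75020029  87.        ]] [[631.54915703 154.03531628  93.        ]]
foot [[543.9, 178.4, 24.0], [686.1, 227.7, 24.0]] 150.5030359248849 -4.378816798696568 [614.96079268 203.08136478  24.        ]
btn edge [[619.67525211 189.18022847 110.5       ]]
handle in tool [[83.6, -17.6, -31.6], [83.6, 14.5, -31.8], [30.7, 14.7, -31.8], [30.6, -17.2, -31.7]]
```

View pics/w3h.png

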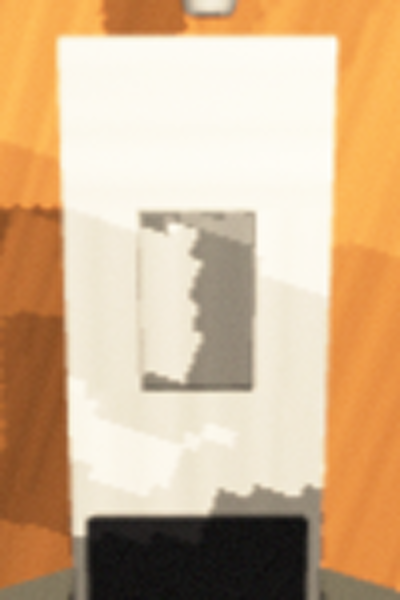

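```bash
cat >> h.py <<'E'
YAW=1.9055; ROOT=np.array([612.4,210.2]); U=np.array([np.cos(YAW),np.sin(YAW)])
def tcp_for(s,tyaw=1.9015,mx=83.6,my=-1.5):
    x=np.array([np.cos(tyaw),np.sin(tyaw)]); y=np.array([np.sin(tyaw),-np.cos(tyaw)])
    return ROOT-s*U-mx*x-my*y
E
python3 -c "
from h import *
p=tcp_for(85);print(p);delta(p[0],p[1],77.2,1.9015)"
```

```text
[668.88595512  51.33385139]
turn [-0.0036 -0.0013 -0.0055] shift [ -2.9   3.8 150.5]
```

Emit:
step_arm:
  increments: "0 0 -0.004 -3 3.8 60 -1;0 0 -0.004 -3 3.8 115 -1;0 0 -0.004 -3 3.8 145 -1;0 0 -0.004 -3 3.8 150.5 -1;0 0 -0.004 -3 3.8 150.5 -1;0 0 -0.004 -3 3.8 150.5 -1"

```text
time: 8.62
tool_pos: [671.3, 51.7, 81.3]
tcp_rot: [3.139, 0.001, 1.901]
contact_force: [-0.4, 0.0, -1.2]
grip_width: 32.0
```

Run:
```python
from h import *
import pickle
w=cam('wrist');s=cam('scene'); o=w['o']; print(o['tool_pos'],o['tcp_rot'],o['grip_width'],o['contact_force'])
pickle.dump((w,s),open('v4.pkl','wb'))
save('w4c',cv2.resize(w['f'][0:110,180:340],None,fx=5,fy=5,interpolation=cv2.INTER_CUBIC))
save('s4c',cv2.resize(s['f'][215:295,320:430],None,fx=7,fy=7,interpolation=cv2.INTER_CUBIC))
```

```text
[671.34797392  51.65136126  81.30159552] [3.13864495e+00 1.24852828e-03 1.90072120e+00] 31.954820709056648 [-0.44886196  0.02399675 -1.20790771]
```

View pics/w4c.png

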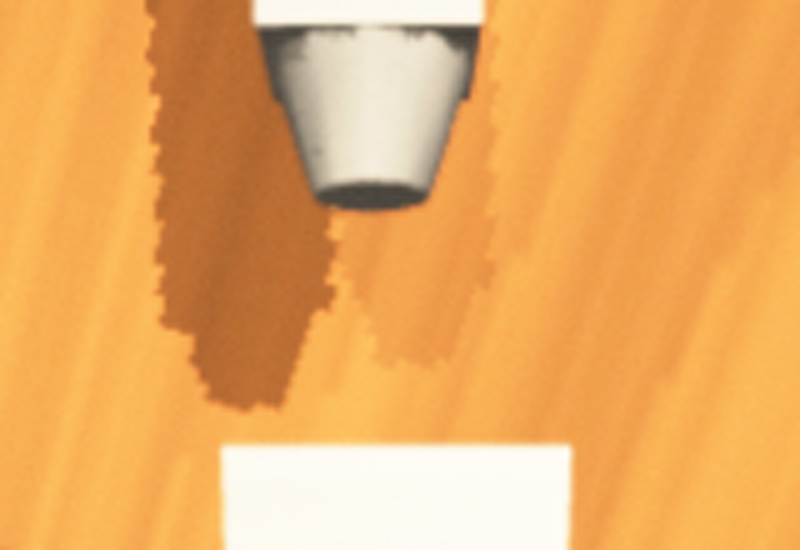

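View pics/s4c.png

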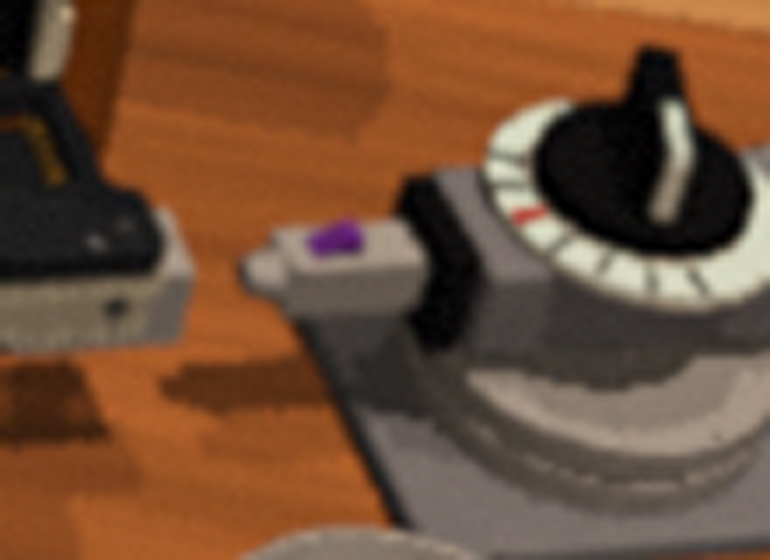

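Emit:
step_arm:
  increments: "0 0 0 0 0 0 -1;0 0 0 0 0 0 -1"

```text
time: 8.98
tool_pos: [670.4, 51.8, 79.8]
tcp_rot: [3.141, 0.0, 1.901]
contact_force: [1.2, 0.8, -1.9]
grip_width: 32.0
```

Run:
```python
from h import *
import pickle
w=cam('wrist'); o=w['o']; print(o['tool_pos'],o['tcp_rot'],o['grip_width'],o['contact_force'])
pickle.dump(w,open('v5.pkl','wb'))
save('w5c',cv2.resize(w['f'][0:110,180:340],None,fx=5,fy=5,interpolation=cv2.INTER_CUBIC))
p=tcp_for(85);delta(p[0],p[1],77.2,1.9015)
```

```text
[670.3590541   51.75479876  79.83941559] [3.14104869e+00 2.84908146e-04 1.90079557e+00] 31.952446325916824 [ 1.18464772  0.79941452 -1.87959486]
turn [ 0.0003  0.0002 -0.0007] shift [ 0.1 -1.5  2.5]
```

View pics/w5c.png

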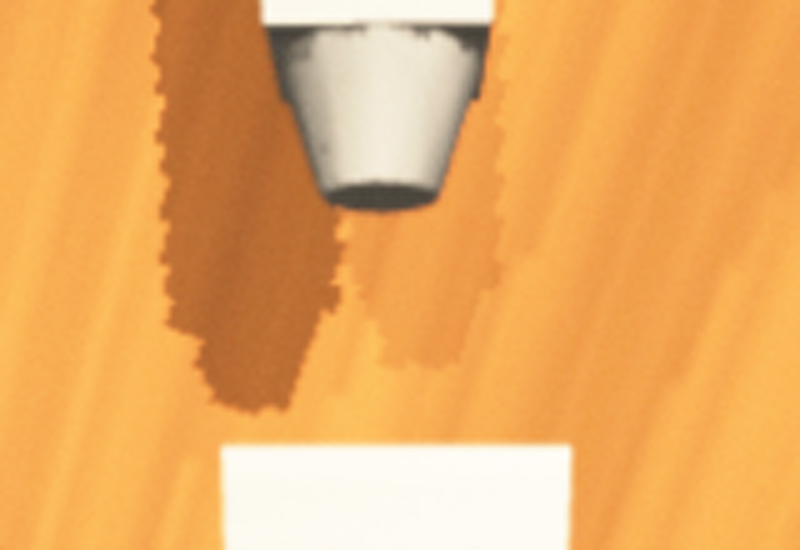

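Emit:
step_arm:
  increments: "0 0 0 0 0 0 -1;0 0 0 0 0 0 -1;0 0 0 0 0 0 -1;0 0 0 0 0 0 -1;0 0 0 0 0 0 -1;0 0 0 0 0 0 -1"

```text
time: 9.78
tool_pos: [670.2, 51.7, 79.4]
tcp_rot: [-3.142, 0.0, 1.901]
contact_force: [0.2, -0.3, -1.6]
grip_width: 31.8
```

Run:
```python
from h import *
import pickle
w=cam('wrist'); o=w['o']; print(o['tool_pos'],o['tcp_rot'],o['grip_width'],o['contact_force'])
pickle.dump(w,open('v5.pkl','wb'))
save('w6c',cv2.resize(w['f'][0:110,180:340],None,fx=5,fy=5,interpolation=cv2.INTER_CUBIC))
p=tcp_for(85);delta(p[0],p[1],77.2,1.9015)
```

```text
[670.23757652  51.7271426   79.39583393] [-3.14154416e+00  1.43766150e-04  1.90081433e+00] 31.753495149353473 [ 0.22144425 -0.32933556 -1.59872501]
turn [-0.0001  0.0001 -0.0007] shift [ 0.1 -1.4  2.2]
```

View pics/w6c.png

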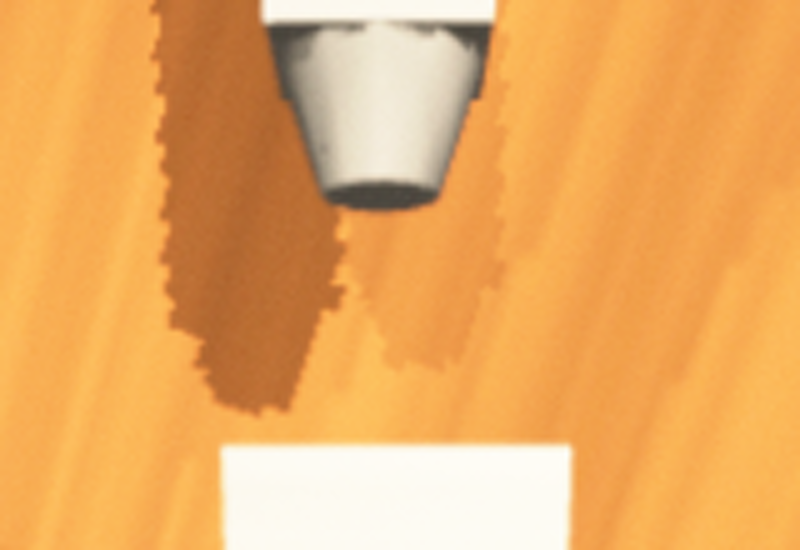

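Run:
```python
from h import *
import pickle; w=pickle.load(open('v5.pkl','rb')); o=w['o'];T=T_tool(o);Ti=np.linalg.inv(T)
C=lambda p:(np.array(p,float)+.5)/5-.5+[180,0]
def tf(P): return (np.c_[P,np.ones(len(P))]@Ti.T)[:,:3]
for zs in(103.5,):
  P=tf(onz(w,C([(261,20),(496,20)]),zs)); print('shoulder',P.round(2),P[:,1].mean())
P=tf(onz(w,C([(318,192),(441,192)]),93)); print('nose',P.round(2),P[:,1].mean())
zt=o['tool_pos'][2]+31.8
P=tf(onz(w,C([(220.5,446),(572,446)]),zt)); print('handle',P.round(2),P[:,1].mean(), np.diff(P[:,1]))
# check heights from size: shoulder width 21
for zs in(101,103.5,106): P=tf(onz(w,C([(261,20),(496,20)]),zs)); print(zs,np.diff(P[:,1]))
```

```text
shoulder [[121.03 -13.94 -24.12]
 [121.02   7.39 -24.12]] -3.2751277058723076
nose [[109.46  -9.48 -13.62]
 [109.46   2.8  -13.62]] -3.3360524619558873
handle [[ 83.55 -17.75 -31.81]
 [ 83.55  14.45 -31.81]] -1.6507221700671835 [32.20134607]
101 [21.69533959]
103.5 [21.32295997]
106 [20.95058035]
```

Emit:
step_arm:
  increments: "0 0 0 0 -1.5 2.2 -1;0 0 0 0 -1.5 2.2 -1;0 0 0 10 -1.5 2.2 -1;0 0 0 20 -1.5 2.2 -1;0 0 0 26 -1.5 2.2 -1;0 0 0 32 -1.5 2.2 -1;0 0 0 37 -1.5 2.2 -1;0 0 0 40 -1.5 2.2 -1;0 0 0 40 -1.5 2.2 -1;0 0 0 40 -1.5 2.2 -1"

```text
time: 11.08
tool_pos: [655.9, 88.9, 77.2]
tcp_rot: [-3.142, 0.0, 1.901]
contact_force: [0.0, -0.3, -1.7]
grip_width: 31.7
```

Run:
```python
from h import *
w=cam('wrist'); s=cam('scene');o=w['o']; print(o['tool_pos'],o['tcp_rot'],o['grip_width'],o['contact_force'],o['moment'])
a=cv2.resize(w['f'][0:110,180:340],None,fx=5,fy=5,interpolation=cv2.INTER_CUBIC)
save('w7c',a)
save('s7c',cv2.resize(s['f'][215:295,320:430],None,fx=7,fy=7,interpolation=cv2.INTER_CUBIC))
p=tcp_for(45);delta(p[0],p[1],77.2,1.9015)
```

```text
[655.92399044  88.89070483  77.18058365] [-3.14158300e+00  1.61678589e-04  1.90060268e+00] 31.733919917054425 [ 0.04898831 -0.28487709 -1.7137363 ] [ 0.0162582  -0.20172991  0.02516705]
turn [-0.      0.0002 -0.001 ] shift [ 0.3 -0.1 -0. ]
```

View pics/w7c.png

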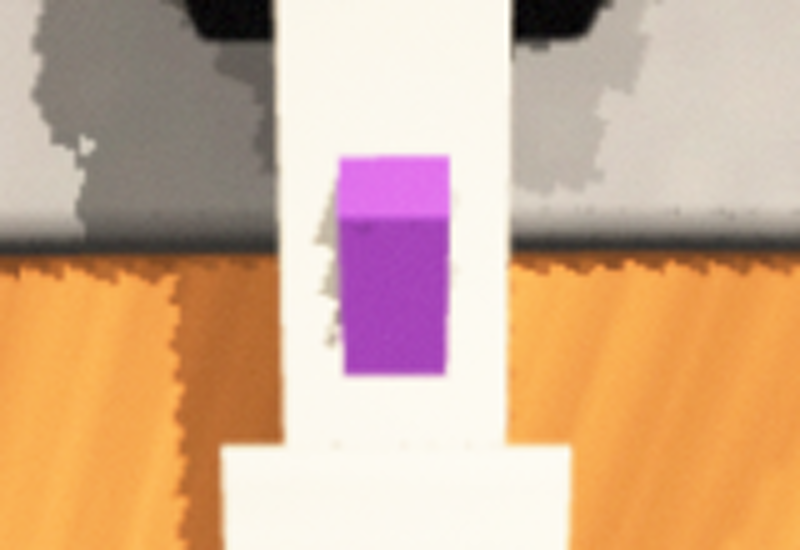

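View pics/s7c.png

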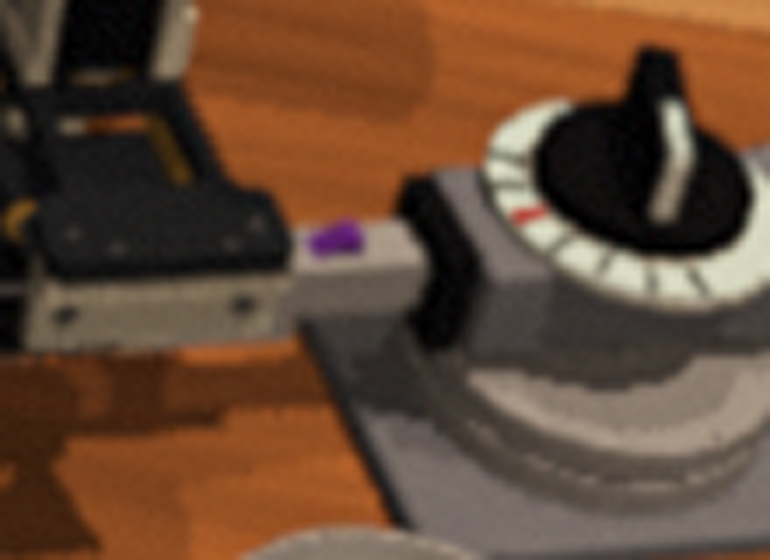

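The tube is on the stub with the button ahead at (395,265), centred, with no side force. I'll push on over the button.

Emit:
step_arm:
  increments: "0 0 -0.001 6 0 0 -1;0 0 -0.001 12 0 0 -1;0 0 -0.001 18 0 0 -1;0 0 -0.001 24 0 0 -1;0 0 -0.001 30 0 0 -1;0 0 -0.001 35 0 0 -1;0 0 -0.001 39 0 0 -1;0 0 -0.001 42 0 0 -1;0 0 -0.001 44 0 0 -1;0 0 -0.001 44 0 0 -1;0 0 -0.001 44 0 0 -1"

```text
time: 12.55
tool_pos: [641.3, 130.7, 76.7]
tcp_rot: [-3.141, -0.0, 1.902]
contact_force: [-0.9, 0.9, -1.5]
grip_width: 31.7
```

Run:
```python
from h import *
w=cam('wrist'); s=cam('scene');o=w['o']; print(o['tool_pos'],o['tcp_rot'],o['grip_width'],o['contact_force'],o['moment'])
a=cv2.resize(w['f'][20:170,180:340],None,fx=4,fy=4,interpolation=cv2.INTER_CUBIC)
save('w8c',a)
save('s8c',cv2.resize(s['f'][215:295,320:430],None,fx=7,fy=7,interpolation=cv2.INTER_CUBIC))
p=tcp_for(0);delta(p[0],p[1],77.2,1.9015)
```

```text
[641.28823    130.70443491  76.70214127] [-3.14061259e+00 -2.00998193e-04  1.90181701e+00] 31.734127148305674 [-0.90788516  0.85468284 -1.54455671] [ 0.01346368 -0.14670442  0.01240093]
turn [-0.0005 -0.0001  0.0002] shift [ 1.1 -0.2 -0.3]
```

View pics/w8c.png

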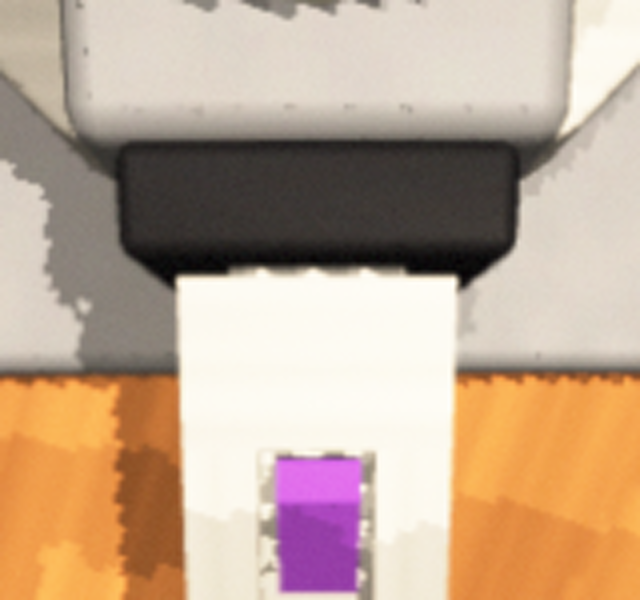

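The button shows in the hole at crop (320,520), but the mouth still seems to have a small gap to the collar. I'll push further to the stop.

Emit:
step_arm:
  increments: "0 0 0 2 0 0 -1;0 0 0 4 0 0 -1;0 0 0 4 0 0 -1;0 0 0 4 0 0 -1;0 0 0 4 0 0 -1"

```text
time: 13.28
tool_pos: [641.2, 132.3, 77.4]
tcp_rot: [3.141, 0.004, 1.901]
contact_force: [2.6, -8.0, -1.4]
grip_width: 31.3
```

Run:
```python
from h import *
w=cam('wrist'); s=cam('scene');o=w['o']; print(o['tool_pos'],o['tcp_rot'],o['grip_width'],o['contact_force'],o['moment'])
save('w9c',cv2.resize(w['f'][20:170,180:340],None,fx=4,fy=4,interpolation=cv2.INTER_CUBIC))
save('s9c',cv2.resize(s['f'][215:295,320:430],None,fx=7,fy=7,interpolation=cv2.INTER_CUBIC))
p=tcp_for(0);delta(p[0],p[1],77.2,1.9015)
```

```text
[641.17213563 132.25285353  77.3604953 ] [3.14115809 0.0035213  1.9014669 ] 31.308939455333828 [ 2.61683421 -8.02230984 -1.39481201] [-1.30264683 -0.45930836  0.12247338]
turn [ 0.0004  0.0036 -0.    ] shift [-0.5 -0.4  0.2]
```

View pics/w9c.png

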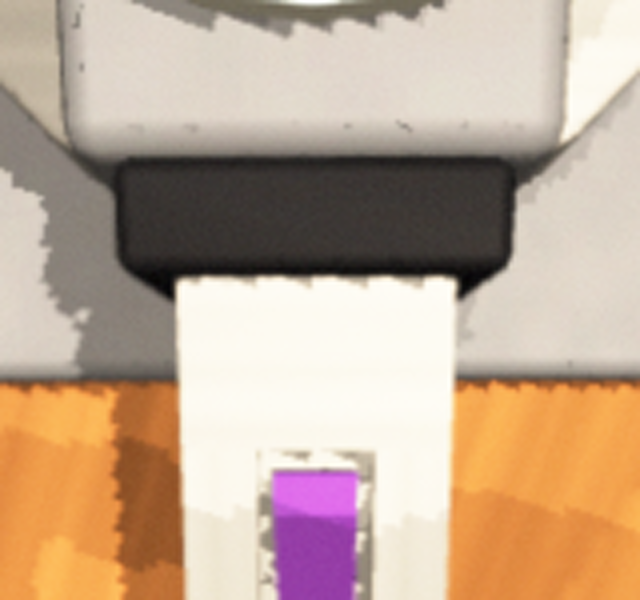

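View pics/s9c.png

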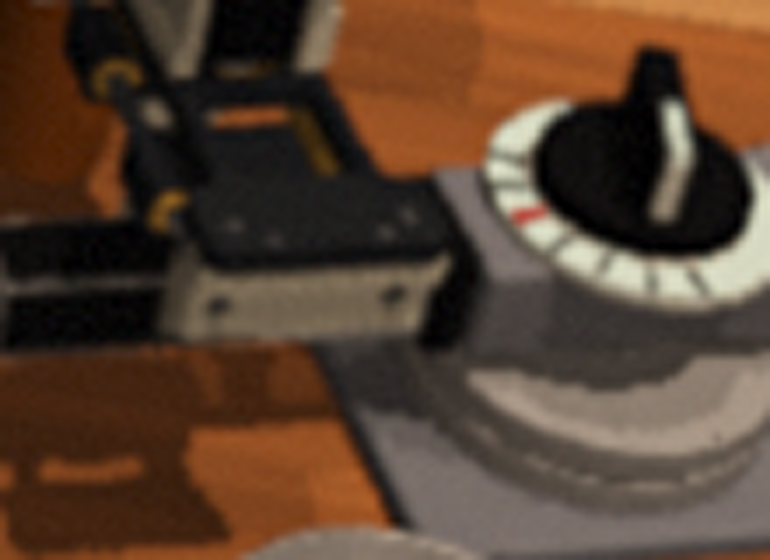

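Emit:
step_arm:
  increments: "0 0 0 3 0 0 -1;0 0 0 3 0 0 -1;0 0 0 3 0 0 -1"

```text
time: 13.75
tool_pos: [641.2, 132.3, 77.6]
tcp_rot: [3.141, 0.008, 1.901]
contact_force: [4.8, -18.2, -1.7]
grip_width: 31.9
```

Run:
```python
from h import *
w=cam('wrist'); o=w['o']; print(o['tool_pos'],o['tcp_rot'],o['grip_width'],o['contact_force'])
save('w10c',cv2.resize(w['f'][20:170,180:340],None,fx=4,fy=4,interpolation=cv2.INTER_CUBIC))
```

```text
[641.1786333  132.28372941  77.58989715] [3.14082944 0.00764474 1.90099924] 31.90472077814764 [  4.77242261 -18.20900139  -1.72582552]
```

View pics/w10c.png

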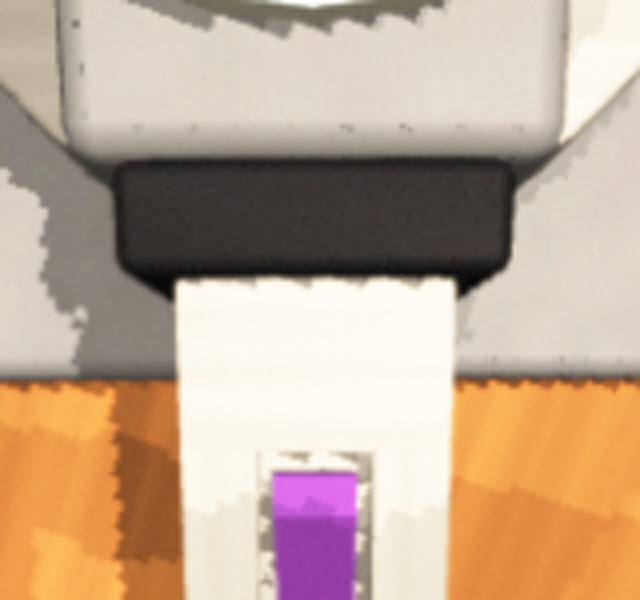

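Hard stop: 18 N with no further motion, and the button clear in the hole. I'll unload, open and lift off.

Emit:
step_arm:
  increments: "0 0 0 -3 0 0 -1;0 0 0 -6 0 0 -1;0 0 0 -6 0 0 -1;0 0 0 -6 0 0 0.15;0 0 0 -6 0 0 0.15;0 0 0 -6 0 0 0.15;0 0 0 -6 0 -20 0.15;0 0 0 -6 0 -60 0.15;0 0 0 -6 0 -120 0.15;0 0 0 -6 0 -160 0.15;0 0 0 -6 0 -160 0.15;0 0 0 -6 0 -160 0.15"

```text
time: 15.3
tool_pos: [640.8, 131.7, 236.3]
tcp_rot: [-3.14, -0.0, 1.902]
contact_force: [0.2, -0.0, -0.2]
grip_width: 52.4
```

Run:
```python
from h import *
import pickle
w=cam('wrist');s=cam('scene');t=cam('top'); o=w['o']; print(o['tool_pos'],o['tcp_rot'],o['grip_width'],o['contact_force'])
pickle.dump((w,t,s),open('v6.pkl','wb'))
save('w11',cv2.resize(w['f'],(768,576)))
```

```text
[640.81416214 131.71024023 236.34871599] [-3.14029583e+00 -2.39698569e-04  1.90185714e+00] 52.408944162777715 [ 0.17435972 -0.00796706 -0.15216227]
```

View pics/w11.png

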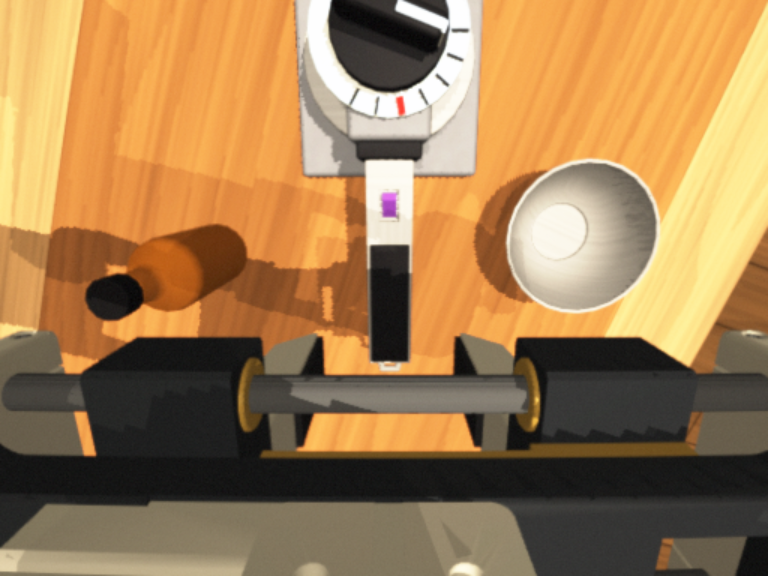

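The handle sits on the stub with the button showing at (389,205). The bottle and bowl look undisturbed. Now a closer look at the dial.

Emit:
step_arm:
  increments: "0 0 0 50 0 0 0.15;0 0 0 65 0 0 0.15;0 0 0 65 0 0 0.15;0 0 0 65 0 0 0.15;0 0 0 65 0 0 0.15"

```text
time: 16.08
tool_pos: [620.5, 192.0, 237.0]
tcp_rot: [-3.141, 0.0, 1.9]
contact_force: [0.0, -0.8, -0.1]
grip_width: 52.9
```

Run:
```python
from h import *
import pickle
w=cam('wrist'); o=w['o']; print(o['tool_pos'],o['tcp_rot'],o['grip_width'],o['contact_force'])
pickle.dump(w,open('v7.pkl','wb'))
save('w12',cv2.resize(w['f'][20:220,160:360],None,fx=3,fy=3,interpolation=cv2.INTER_CUBIC))
```

```text
[620.54972248 191.99234717 237.01424842] [-3.14134521e+00  3.70898675e-04  1.90041932e+00] 52.89682235284676 [ 0.02406857 -0.84313729 -0.08863227]
```

View pics/w12.png

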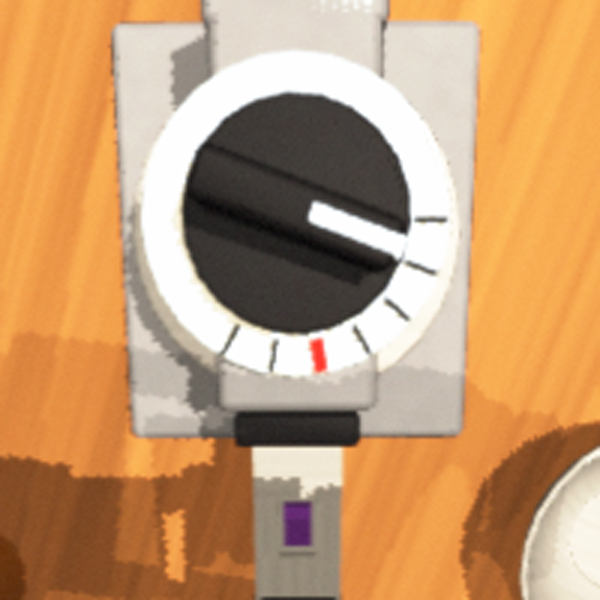

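The dial pointer runs from (312,212) to (405,245) and stands at the second mark. The red mark is at (319,355), so three clicks clockwise (1.05 rad) are needed. I'll measure the axis and bar direction.

Run:
```python
from h import *
import pickle; w=pickle.load(open('v7.pkl','rb'))
f=w['f']; g=cv2.cvtColor(f,cv2.COLOR_RGB2GRAY)
m=((g<110)).astype(np.uint8); m[:,:160]=0;m[:,360:]=0;m[:20]=0;m[155:]=0
n,l,st,ce=cv2.connectedComponentsWithStats(m); i=l[90,232] or 1
i=1+np.argmax(st[1:,4]); 
white=cv2.inRange(f,(215,215,205),(255,255,255)); 
C=lambda p:(np.array(p,float)+.5)/3-.5+[160,20]
L=onz(w,C([(312,212),(405,245)]),161); d=L[1]-L[0]; print('pointer line',L.round(1).tolist(),np.arctan2(d[1],d[0]),np.linalg.norm(d))
cs,_=cv2.findContours((l==i).astype(np.uint8),cv2.RETR_EXTERNAL,cv2.CHAIN_APPROX_NONE)
c=max(cs,key=cv2.contourArea); h=cv2.convexHull(c); e=cv2.fitEllipse(h); print('disc ellipse',e,st[i])
D=onz(w,[e[0]],131);print('disc centre z131',D)
# visible outline of ring
R1=onz(w,C([(140,210),(458,210),(300,50),(300,375)]),122);print('ring',R1.round(1).tolist(),R1[:2].mean(0),R1[2:].mean(0))
# disc edge points clicked
E=onz(w,C([(185,215),(411,215),(298,93),(298,333)]),131);print('disc clicks',E[:2].mean(0),E[2:].mean(0),np.linalg.norm(E[0]-E[1]),np.linalg.norm(E[2]-E[3]))
M=onz(w,C([(430,219),(420,267),(398,310),(362,340),(319,355),(273,356),(231,341)]),122)
for c0 in ((587.8,281.1),(589.1,282.1)):
    a=[np.arctan2(*(q[:2]-c0)[::-1]) for q in M]; print([round(0.3347-x,2) for x in a])
    print('line offset', [ (np.cross(d[:2]/np.linalg.norm(d),np.array(c0)-L[0][:2])).round(2)])
```

```text
pointer line [[592.4, 281.2, 161.0], [619.6, 281.4, 161.0]] 0.007512045691345203 27.200793448137247
disc ellipse ((258.1612243652344, 90.63429260253906), (75.5927963256836, 79.55413055419922), 179.60093688964844) [ 221   51   76   80 4454]
disc centre z131 [[587.17030427 282.27493677 131.        ]]
ring [[539.7, 268.0, 122.0], [635.5, 300.8, 122.0], [572.9, 328.2, 122.0], [604.8, 235.2, 122.0]] [587.60126005 284.37716971 122.        ] [588.85564996 281.7200988  122.        ]
disc clicks [588.08571222 281.98835922 131.        ] [588.26798823 281.46516297 131.        ] 69.75644199343033 70.20389350515694
[np.float64(-0.0), np.float64(0.35), np.float64(0.7), np.float64(1.05), np.float64(1.4), np.float64(1.75), np.float64(2.09)]
line offset [np.float64(-0.08)]
[np.float64(0.01), np.float64(0.37), np.float64(0.73), np.float64(1.09), np.float64(1.44), np.float64(1.79), np.float64(2.12)]
line offset [np.float64(0.91)]<stdin>:20: DeprecationWarning: Arrays of 2-dimensional vectors are deprecated. Use arrays of 3-dimensional vectors instead. (deprecated in NumPy 2.0)
```

```bash
python3 -c "
from h import *
delta(589,281.8,129,3.127)"
```

```text
turn [-3.0000e-04  1.0000e-04 -1.2265e+00] shift [ 95.1  -0.7 108. ]
```

Emit:
step_arm:
  increments: "0 0 -0.18 30 -0.7 0 0.15;0 0 -0.36 60 -0.7 0 0.15;0 0 -0.54 95 -0.7 0 0.15;0 0 -0.72 95 -0.7 0 0.15;0 0 -0.9 95 -0.7 0 0.15;0 0 -1.08 95 -0.7 0 0.15;0 0 -1.226 95 -0.7 15 0.15;0 0 -1.226 95 -0.7 45 0.15;0 0 -1.226 95 -0.7 60 0.15;0 0 -1.226 95 -0.7 60 0.15;0 0 -1.226 95 -0.7 60 0.15;0 0 -1.226 95 -0.7 60 0.15;0 0 -1.226 95 -0.7 60 0.15"

```text
time: 17.75
tool_pos: [588.9, 282.9, 177.9]
tcp_rot: [3.141, 0.001, 3.128]
contact_force: [0.2, -0.4, 0.8]
grip_width: 52.6
```

Run:
```python
from h import *
s=cam('scene'); w=cam('wrist');o=s['o']; print(o['tool_pos'],o['tcp_rot'],o['grip_width'],o['contact_force'])
save('s13',cv2.resize(s['f'][190:290,345:465],None,fx=6,fy=6,interpolation=cv2.INTER_CUBIC))
save('w13',cv2.resize(w['f'],(768,576)))
delta(589,281.8,129,3.127)
```

```text
[588.89039064 282.89658703 177.9285034 ] [3.14125573e+00 1.21747326e-03 3.12787087e+00] 52.58022723918381 [ 0.18089999 -0.43244915  0.83132457]
turn [0.0001 0.0006 0.0008] shift [-0.3 -1.  48.6]
```

View pics/s13.png

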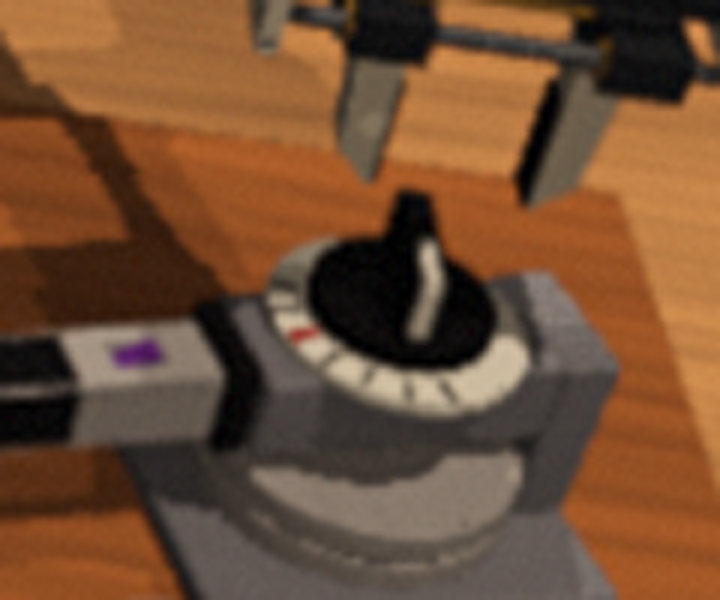

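View pics/w13.png

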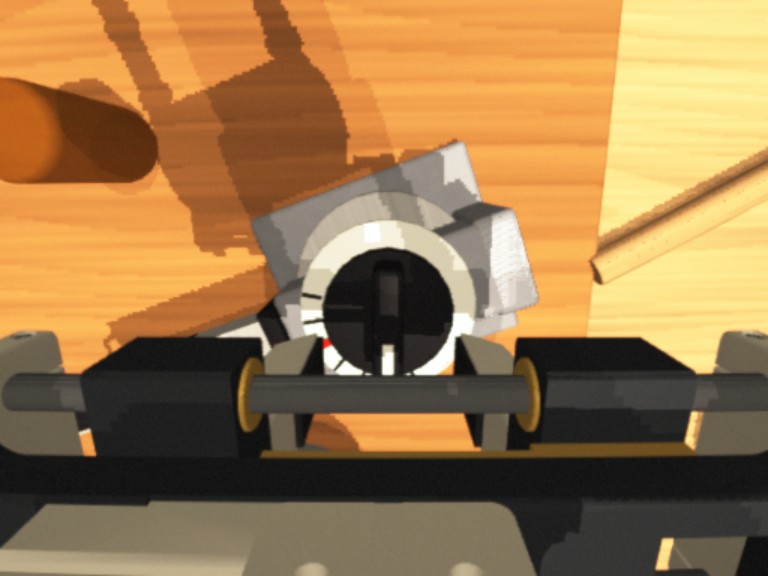

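The bar stands vertical at column 388, midway between the fingers, so the gripper is aligned. I'll descend slowly.

Emit:
step_arm:
  increments: "0 0 0 0 0 20 0.15;0 0 0 0 0 36 0.15;0 0 0 0 0 42 0.15;0 0 0 0 0 46 0.15;0 0 0 0 0 48 0.15;0 0 0 0 0 48 0.15;0 0 0 0 0 48 0.15"

```text
time: 18.73
tool_pos: [588.8, 282.8, 129.6]
tcp_rot: [3.141, 0.001, 3.128]
contact_force: [0.4, -0.0, 0.2]
grip_width: 52.9
```

Run:
```python
from h import *
s=cam('scene'); w=cam('wrist');o=s['o']; print(o['tool_pos'],o['tcp_rot'],o['grip_width'],o['contact_force'])
save('s14',cv2.resize(s['f'][190:290,345:465],None,fx=6,fy=6,interpolation=cv2.INTER_CUBIC))
```

```text
[588.80494589 282.84769784 129.58539118] [3.14142677e+00 6.64234598e-04 3.12779244e+00] 52.90004043108065 [ 0.38293628 -0.04344247  0.20038412]
```

View pics/s14.png

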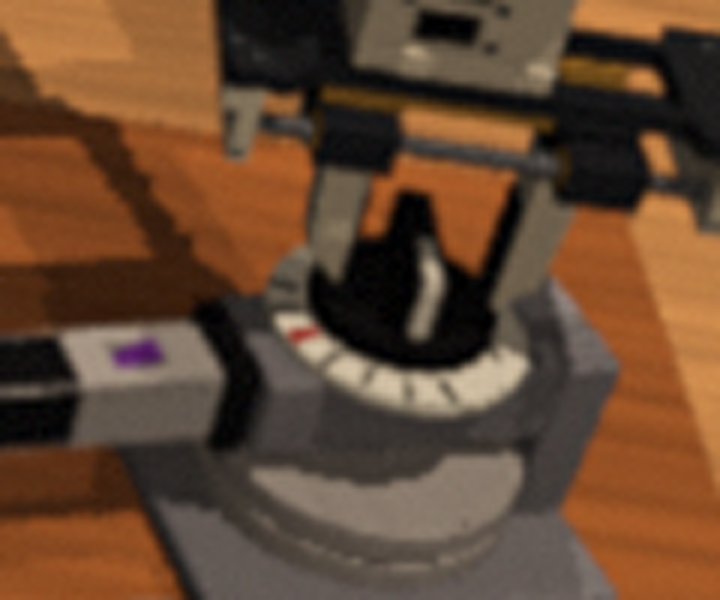

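Emit:
step_arm:
  increments: "0 0 0 0 -0.5 0 -1;0 0 0 0 -0.5 0 -1;0 0 0 0 -0.5 0 -1;0 0 0 0 -0.5 0 -1;0 0 0 0 -0.5 0 -1;0 0 0 0 -0.5 0 -1"

```text
time: 19.58
tool_pos: [588.6, 282.4, 129.2]
tcp_rot: [3.141, 0.0, 3.128]
contact_force: [-0.7, 1.4, 0.1]
grip_width: 14.7
```

Run:
```python
from h import *
o=get_obs(); print(o['tool_pos'],o['tcp_rot'],o['grip_width'],o['contact_force'],o['moment'],o['joint_positions'])
```

```text
[588.58240004 282.42030282 129.17886296] [3.14144728e+00 1.18861328e-05 3.12786462e+00] 14.724347053423033 [-0.6897485   1.41383794  0.12931871] [ 0.28527904 -0.14002379 -0.00593971] [ 3.30018477e-01  6.47863889e-01  1.26013453e+00  1.40792089e-04
  1.23353406e+00 -1.22709640e+00]
```

Emit:
step_arm:
  increments: "0 0 0.1 0 0 0 -1;0 0 0.2 0 0 0 -1;0 0 0.3 0 0 0 -1;0 0 0.35 0 0 0 -1;0 0 0.35 0 0 0 -1;0 0 0.35 0 0 0 -1"

```text
time: 20.32
tool_pos: [588.6, 282.5, 129.2]
tcp_rot: [3.141, 0.0, 2.779]
contact_force: [0.1, 2.3, -0.5]
grip_width: 14.2
```

Run:
```python
from h import *
w=cam('wrist');s=cam('scene');o=w['o']; print(o['tool_pos'],o['tcp_rot'],o['grip_width'],o['contact_force'],o['moment'])
save('w15',cv2.resize(w['f'],(768,576)))
save('s15',cv2.resize(s['f'][190:290,345:465],None,fx=6,fy=6,interpolation=cv2.INTER_CUBIC))
```

```text
[588.64063837 282.50156225 129.18768374] [3.14123303e+00 3.43401504e-05 2.77884352e+00] 14.199538145780743 [ 0.12675997  2.34382709 -0.47135653] [ 0.48193987 -0.17144796 -0.02177891]
```

View pics/s15.png

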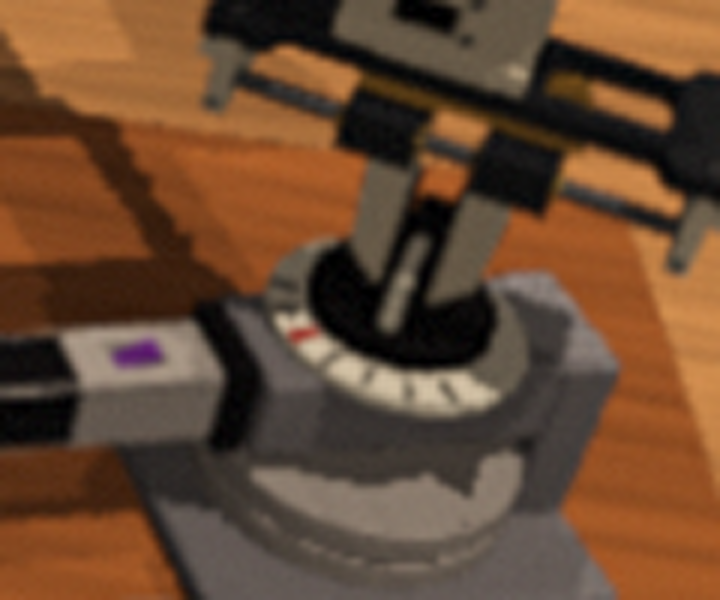

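The dial followed one click: the pointer is at crop (395,310), heading to the third mark. Two more clicks to go.

Emit:
step_arm:
  increments: "0 0 0.1 0 0 0 -1;0 0 0.2 0 0 0 -1;0 0 0.3 0 0 0 -1;0 0 0.35 0 0 0 -1;0 0 0.35 0 0 0 -1;0 0 0.35 0 0 0 -1;0 0 0.45 0 0 0 -1;0 0 0.55 0 0 0 -1;0 0 0.65 0 0 0 -1;0 0 0.7 0 0 0 -1;0 0 0.7 0 0 0 -1;0 0 0.7 0 0 0 -1;0 0 0.7 0 0 0 -1"

```text
time: 22.05
tool_pos: [588.8, 282.7, 129.2]
tcp_rot: [3.141, -0.0, 2.08]
contact_force: [1.9, 5.3, -1.6]
grip_width: 15.1
```

Run:
```python
from h import *
w=cam('wrist');s=cam('scene');o=w['o']; print(o['tool_pos'],o['tcp_rot'],o['grip_width'],o['contact_force'],o['moment'])
save('w16',cv2.resize(w['f'],(768,576)))
save('s16',cv2.resize(s['f'][190:290,345:465],None,fx=6,fy=6,interpolation=cv2.INTER_CUBIC))
```

```text
[588.78775872 282.66118456 129.20171913] [ 3.14080808e+00 -2.79000356e-04  2.07963103e+00] 15.141629400827428 [ 1.88682496  5.28961498 -1.62997112] [ 0.85735154 -0.47498858 -0.0074013 ]
```

View pics/s16.png

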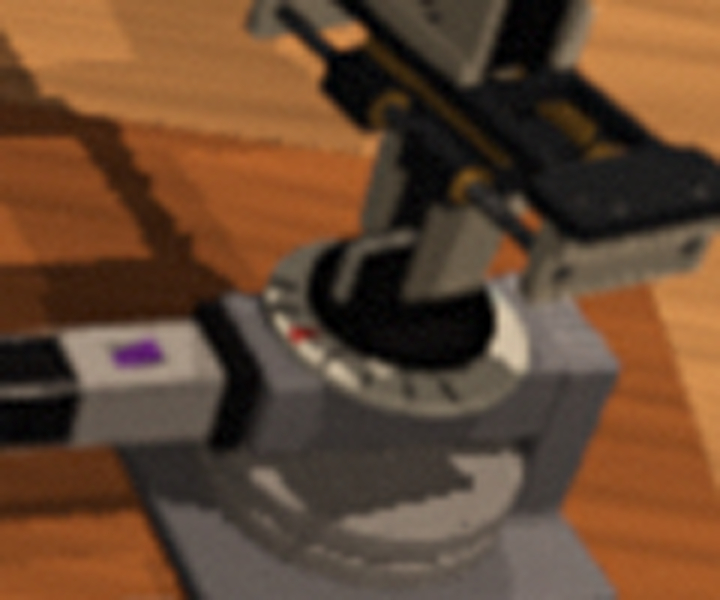

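Emit:
step_arm:
  increments: "0 0 0 0 0 0 0.15;0 0 0 0 0 0 0.15;0 0 0 0 0 0 0.15;0 0 0 0 0 -20 0.15;0 0 0 0 0 -60 0.15;0 0 0 -50 0 -110 0.15;0 0 0 -95 0 -110 0.15;0 0 0 -95 0 -110 0.15;0 0 0 -95 0 -110 0.15;0 0 0 -95 0 -110 0.15"

```text
time: 23.4
tool_pos: [634.0, 200.3, 238.7]
tcp_rot: [-3.14, -0.001, 2.079]
contact_force: [-0.1, -0.2, -0.5]
grip_width: 53.1
```

Run:
```python
from h import *
import pickle
w=cam('wrist');s=cam('scene');t=cam('top');o=w['o']; print(o['tool_pos'],o['tcp_rot'],o['grip_width'],o['contact_force'])
pickle.dump((w,t,s),open('v8.pkl','wb'))
save('w17',cv2.resize(w['f'],(768,576))); save('s17',s['f']);save('t17',t['f'])
save('w17c',cv2.resize(w['f'][20:220,160:360],None,fx=3,fy=3,interpolation=cv2.INTER_CUBIC))
```

```text
[633.96290178 200.30053255 238.66110843] [-3.14043397e+00 -5.07518750e-04  2.07923767e+00] 53.12447359058183 [-0.08855818 -0.19269463 -0.4509817 ]
```

View pics/w17c.png

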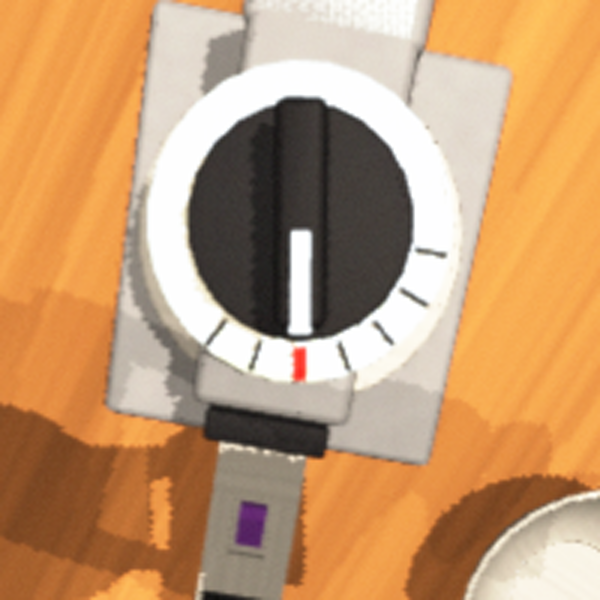

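View pics/s17.png

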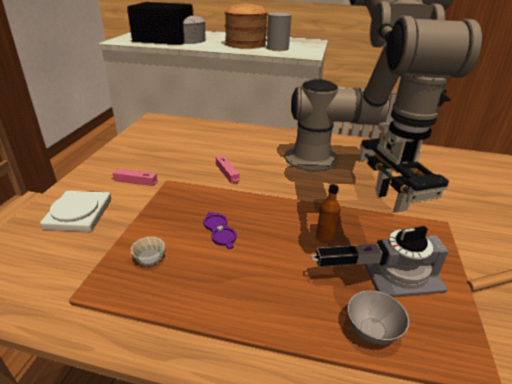

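The pointer, at (300,330), sits on the red mark at (299,364). The handle is on, with the button in the hole at (251,525). Last checks are that the bystanders haven't moved and how well the handle is seated.

Run:
```python
from h import *
import pickle; w,t,s=pickle.load(open('v8.pkl','rb'))
s0=cv2.cvtColor(cv2.imread('pics/scene0.png'),cv2.COLOR_BGR2RGB);t0=cv2.cvtColor(cv2.imread('pics/top0.png'),cv2.COLOR_BGR2RGB)
def ctr(f,box,fn):
    x0,y0,x1,y1=box; c=f[y0:y1,x0:x1].astype(int); m=fn(c); ys,xs=np.nonzero(m); return (xs.mean()+x0).round(2),(ys.mean()+y0).round(2),m.sum()
pur=lambda c:(c[...,2]>c[...,1]+40)&(c[...,0]>c[...,1]+20)
grey=lambda c:(abs(c[...,0]-c[...,2])<30)
for n,b,fn in(('mold',(195,205,245,255),pur),('dish',(125,230,172,272),lambda c:c[...,0]-c[...,2]<55),('bowl',(335,285,420,350),grey),('bottle',(313,180,345,243),lambda c:c.sum(-1)<190)):
    print(n,ctr(s0,b,fn),ctr(s['f'],b,fn))
for n,b,fn in(('mold',(245,155,292,200),pur),('dish',(288,120,325,155),lambda c:c[...,0]-c[...,2]<45),('bowl',(138,98,182,136),grey)):
    print('top',n,ctr(t0,b,fn),ctr(t['f'],b,fn))
save('w17d',cv2.resize(w['f'][140:220,190:290],None,fx=7,fy=7,interpolation=cv2.INTER_CUBIC))
save('s17d',cv2.resize(s['f'][215:290,300:450],None,fx=5,fy=5,interpolation=cv2.INTER_CUBIC))
```

```text
mold (np.float64(219.85), np.float64(229.12), np.int64(641)) (np.float64(219.82), np.float64(229.17), np.int64(649))
dish (np.float64(147.94), np.float64(253.64), np.int64(636)) (np.float64(147.81), np.float64(254.2), np.int64(601))
bowl (np.float64(384.18), np.float64(310.48), np.int64(2061)) (np.float64(385.29), np.float64(310.34), np.int64(1971))
bottle (np.float64(326.74), np.float64(216.12), np.int64(904)) (np.float64(327.63), np.float64(219.72), np.int64(1244))
top mold (np.float64(267.94), np.float64(176.8), np.int64(496)) (np.float64(267.92), np.float64(176.77), np.int64(499))
top dish (np.float64(303.78), np.float64(136.63), np.int64(382)) (np.float64(304.16), np.float64(136.09), np.int64(365))
top bowl (np.float64(158.59), np.float64(116.99), np.int64(742)) (np.float64(154.75), np.float64(118.77), np.int64(965))
```

View pics/w17d.png

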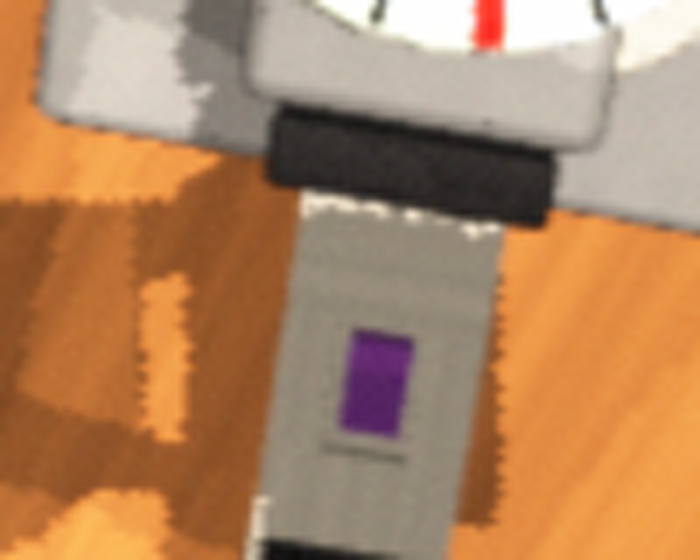

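View pics/s17d.png

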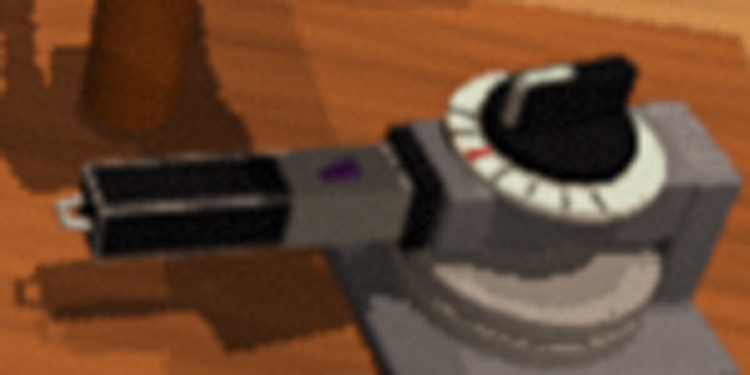

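Run:
```python
from h import *
import pickle; w,t,s=pickle.load(open('v6.pkl','rb'))
save('w11d',cv2.resize(w['f'][90:190,210:310],None,fx=6,fy=6,interpolation=cv2.INTER_CUBIC))
P=[(588,281)];
```

```text
(no output)
```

View pics/w11d.png

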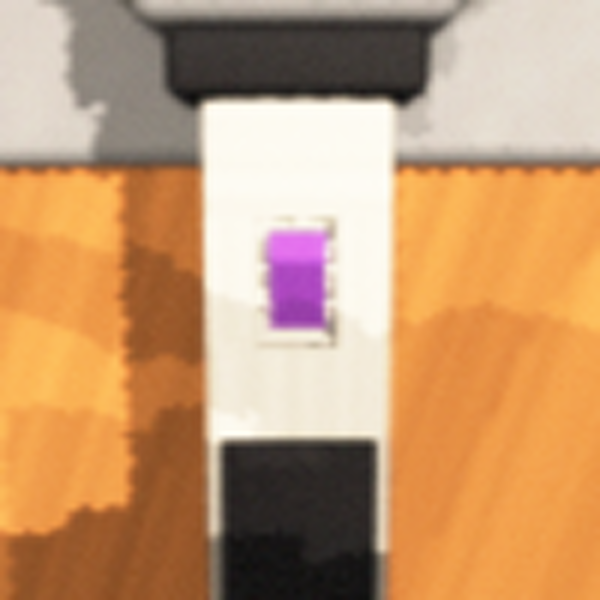

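After release, the button's front edge lies 22.4 mm behind the mouth. Before assembly I measured the same edge 21.6 mm from the root, so the handle is home to about 1 mm. Everything is let go and the arm is clear, so I'm handing in.

```bash
python3 -c "
from plant import *
print(get_obs()['contact_force'],get_obs()['grip_width']);print(close_job())"
```

```text
[ 0.85393843 -0.04519853 -0.51080634] 52.84690313342343
the job is handed in; nothing more can be done
None
```

I slid the steel and black handle, hole side up, onto the stub until the button popped up through the hole. Then I turned the dial from the second mark to the red one, one click at a time. I handed the job in at about 23.5 s of the 61 s, with the gripper open and clear of everything.

**Last checks**
- **Handle seating:** it hit a hard stop against the collar, with 18 N and no further movement. After release the button's edge was 22.4 mm behind the mouth, against 21.6 mm from the root before assembly. That puts it home to within about 1 mm.
- **Dial:** the pointer lines up with the red mark in the wrist picture.
- **Mold and dish:** both are where they were, to within about half a pixel in both fixed views.
- **Bowl and bottle:** this check was inconclusive. Their colour-mask centres moved 1 to 4 pixels between pictures, which I put down to the arm's shadow and the arm blocking part of the view. By eye they look unmoved, and no contact showed in the force readings.

**What disagreed**
- **Missed first grasp:** the fingers closed just above the handle without moving it. The pictures showed the fingertips about 29 mm further back along the tool than the stated 22 mm ahead of the TCP, so I went deeper and the second grasp held.
- **Wrist camera:** it reads about 1.5 mm off sideways, so I lined up the handle and stub against each other in the same view.
- **Button edge:** the cameras put it about 22 mm from the root, where the description says 24.5 mm.

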